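# Sort a heat-treated batch: pellets into the hardness carrier, sleeves over the gauge

### The arm

A 6-joint arm with a two-finger parallel gripper is mounted at the origin on the work surface. World frame = base frame: x ahead of the robot, y to its left, z up, the work surface at z = 0. Lengths are in m, angles in rad, forces in N, time in s.
With the tool pointing down it reaches from about 0.35 to 0.775 m from the base axis. Payload 7.3 kg.
Tool frame: the origin (TCP) lies at the very end of the fingers, on their centre line; the grasp point (between the pads) lies 19 mm behind it; z points along the fingers, y is the line along which they close (so a half turn about z gives the same grasp; the last joint's range is limited). The gripper opens to 92 mm and grips with 3 to 60 N. Pads are 19 mm wide; open, the fingers measure 130 mm over their backs; the gripper's body (75 mm by 190 mm) begins 47 mm behind the grasp point.
Start: joints at [-1.46, 0.342, 1.524, -0, 1.275, -0.146], TCP at [0.133, -0.508, 0.198] pointing down, gripper open.
Joint ranges: [-2.53, 2.53], [-0.77, 2.02], [0.04, 2.7], [-1, 4.14], [0.28, 2.66], [-3.11, 3.11]. Speed limits (rad/s): [2.57, 2.57, 3.14, 3.14, 3.14, 3.14].

### API

Orientations are given as [roll, pitch, yaw] about the fixed x, y, z axes, in that order (R = Rz(yaw) Ry(pitch) Rx(roll)).
In Python, from cell import telemetry, eyes, job gives the robot as it stands.
- The arm moves only by the tool apply_moves, never from a script. Its arguments are lists of equal length, an entry for each row: "delta_pos": the shift along the world's x, y, z each as a share of 0.4 m, from -1 to 1, a list of three; "dr": the turn, a rotation vector about the world's x, y, z each as a share of 0.5 rad, from -1 to 1, a list of three; "jaw": the opening, from 0 (shut) to 1 (fully open). A call has 1 to 8 rows; each row is the pose to reach, as a shift and turn from the pose commanded when the call began; what a row does not reach only later rows make up. A row lasts 1/12 s, in which the tool goes at most 41.7 mm and 7.16 degrees, less where a joint would pass 70% of its speed; a pose out of reach is approached as far as the arm can. A call with a number of a shift or a turn outside -1 to 1 is refused whole. A call with a gripper value outside its range is refused whole. The fingers move at their own pace and stop on an object; "force" is the grip in N (left out, the last holds). Time passes only in rows, so rows that repeat a pose let the fingers close. It gives the time, the measured TCP pose, the force, the opening and the grip force at its end, in the units of the state.
- telemetry.observe(): the state, without advancing time (a new reading comes with each control period).
- eyes.read_camera(name): name is "scene" or "top"; returns the picture (480x640x3 uint8, red, green, blue); there is no depth.
- eyes.camera_model(name): a dict with "vertical_fov" (degrees; the focal length in pixels is half the picture's height over the tangent of half this angle, whatever the lens; pixels are square), "cx", "cy" (the principal point, pixels), "rvec" (rotation vector, rad) and "tvec" (3), from world to camera coordinates, as OpenCV has them. Camera axes: x right, y down, z forward; pixel columns grow to the right and rows downward; lengths in m; the calibration is good to about 2 mm. A picture is of the moment at which its call begins. camera_model takes no time and is no camera call.
- job.hand_in(): hands the job in; it is judged then, once.
The state is a dict: "time": time; "qpos": joint angles; "qvel": joint speeds; "joint_efforts": joint torques, N m; "tool_pos": TCP position; "tool_rot": TCP orientation; "contact_force": force on the tool from outside, world axes, zero at the start; "torque": the same for the moment, N m; "opening": finger opening in m; "grip_force": force on a finger pad.
Only numpy, scipy, OpenCV 4.12 (cv2) and the standard library are available. Lean on these libraries where they do the work, as an engineer would, in place of code of your own. Each camera call takes 0.05 s, during which the arm holds its last target. There are 200 camera calls.

### The job

A batch is back from heat treatment. Try the long sleeve and then the short one on the gauge pin, each as far down as it will go: a sleeve that reaches the base has passed and is stood upright in the shallow black tray, one that stops on the pin's step has failed and is stood upright in the deeper grey bin. Put every steel pellet upright in a free well of the aluminium carrier, one per well and fully down, leaving the brass reference disc in its well and the other things on the bench alone.

Things in the scene. Friction and masses are not known exactly. Their poses are not given: they have to be found in the camera images.
- carrier: Aluminium specimen carrier, fixed, 104 mm (x) by 152 mm (y) by 20 mm high, with six round wells, 30 mm in diameter, 10 mm deep, their centres at x -24 and +24 mm and y -48, 0 and +48 mm of the carrier's frame. Origin at the centre of its underside; the well floor is 10 mm above the origin.
- pellet_0: Steel specimen pellet, a short upright cylinder 22 mm in diameter and 24 mm tall, origin at the centre of its underside. Three to five of the five pellets are present.
- pellet_1: Steel specimen pellet, a short upright cylinder 22 mm in diameter and 24 mm tall, origin at the centre of its underside. Three to five of the five pellets are present.
- pellet_2: Steel specimen pellet, a short upright cylinder 22 mm in diameter and 24 mm tall, origin at the centre of its underside. Three to five of the five pellets are present.
- pellet_3: Steel specimen pellet, a short upright cylinder 22 mm in diameter and 24 mm tall, origin at the centre of its underside. Three to five of the five pellets are present.
- pellet_4: Steel specimen pellet, a short upright cylinder 22 mm in diameter and 24 mm tall, origin at the centre of its underside. Three to five of the five pellets are present.
- reference_a: Brass reference disc, 27 mm in diameter and 14 mm thick with a 12 mm knob on top (20 mm tall in all), already sitting in one well of the carrier, where it stays. Origin at the centre of its underside. Exactly one of reference_a and reference_b is present.
- reference_b: Brass reference disc, 27 mm in diameter and 14 mm thick with a 12 mm knob on top (20 mm tall in all), already sitting in one well of the carrier, where it stays. Origin at the centre of its underside. Exactly one of reference_a and reference_b is present.
- long_sleeve_a: Plain steel long sleeve, outside diameter 34 mm, 50 mm long, standing on end; origin at the centre of its lower end, z along the bore. Exactly one of the two long sleeves (a or b) is present. Its bore is either 19 mm (goes down the pin to the gauge base) or 13 mm (stops on the pin's step with its lower end about 45 mm above the bench); only the gauge tells which.
- long_sleeve_b: Plain steel long sleeve, outside diameter 34 mm, 50 mm long, standing on end; origin at the centre of its lower end, z along the bore. Exactly one of the two long sleeves (a or b) is present. Its bore is either 19 mm (goes down the pin to the gauge base) or 13 mm (stops on the pin's step with its lower end about 45 mm above the bench); only the gauge tells which.
- short_sleeve_a: Plain steel short sleeve, outside diameter 34 mm, 30 mm long, standing on end; origin at the centre of its lower end, z along the bore. Exactly one of the two short sleeves (a or b) is present. Its bore is either 19 mm (goes down the pin to the gauge base) or 13 mm (stops on the pin's step with its lower end about 45 mm above the bench); only the gauge tells which.
- short_sleeve_b: Plain steel short sleeve, outside diameter 34 mm, 30 mm long, standing on end; origin at the centre of its lower end, z along the bore. Exactly one of the two short sleeves (a or b) is present. Its bore is either 19 mm (goes down the pin to the gauge base) or 13 mm (stops on the pin's step with its lower end about 45 mm above the bench); only the gauge tells which.
- gauge: Fixed go/no-go gauge: dark steel base 70 by 70 mm, 15 mm high, with an upright stepped pin on its centre. From the bench up: pin 16 mm in diameter from 15 to 42 mm, a short cone from 42 to 48 mm, then 10 mm in diameter to 67 mm, and a tapered end, 4 mm across at the top, at 75 mm. Origin at the centre of the underside.
- gauge_seat (a point): On the pin's axis, at the top of the gauge base (15 mm above the bench), where a sleeve that fits comes to rest.
- gauge_tip (a point): Top of the gauge pin, on its axis, 75 mm above the bench.
- kit_tray: Shallow black open tray, fixed, 120 mm (x) by 160 mm (y), 18 mm high overall, walls 4 mm, floor 4 mm thick; for sleeves that pass. Origin at the centre of its underside. It may stand to the robot's left or right.
- reject_bin: Deeper grey open bin, fixed, 120 mm (x) by 160 mm (y), 45 mm high overall, walls 4 mm, floor 4 mm thick; for sleeves that fail. Origin at the centre of its underside. It may stand to the robot's left or right.
- loupe: Bystander: small grey loupe, 38 mm across, 30 mm tall, origin at its underside. Leave it alone.
- screwdriver: Bystander: screwdriver lying on the bench beyond the work, 170 mm long. Leave it alone.
- oil_bottle: Bystander: small bottle 40 mm in diameter, 80 mm tall, origin at its underside. Leave it alone.
- test_block: Bystander: flat steel block 60 by 45 by 14 mm, origin at its underside. Leave it alone.
There are look-alikes about, which are no part of the job. Leave any orange or red look-alike of the short_sleeve_b alone. Leave any purple look-alike of the pellet_2 alone.

How it is judged:
On the way, in this order (a step that is already met when the one before it is completed fails the run):
1. the long sleeve is on the gauge pin, as far down as it will go (horizontal distance between each of long_sleeve_a, long_sleeve_b and gauge_seat below 0.005 m and z of long_sleeve_a in the frame of gauge below 0.02 m and angle between each of long_sleeve_a, long_sleeve_b's own z axis and vertical below 0.15 rad and z of long_sleeve_b in the frame of gauge below 0.051 m), for 0.2 s.
2. the short sleeve is on the gauge pin, as far down as it will go (horizontal distance between each of short_sleeve_a, short_sleeve_b and gauge_seat below 0.005 m and z of short_sleeve_a in the frame of gauge below 0.051 m and angle between each of short_sleeve_a, short_sleeve_b's own z axis and vertical below 0.15 rad and z of short_sleeve_b in the frame of gauge below 0.02 m), for 0.2 s.
At the end, for the whole second after the job is handed in: Every pellet stands upright (0.2 rad) on the floor of a well (within 3.5 mm), one per well; a sleeve that reached the gauge base stands upright (0.2 rad) on the kit tray floor, one that stopped on the step on the reject bin floor; all at rest (x of pellet_0 in the frame of carrier between -0.05 and 0.05 m and y of pellet_0 in the frame of carrier between -0.074 and 0.074 m and z of pellet_0 in the frame of carrier between -0.003 and 0.0135 m and angle between each of pellet_0, pellet_1, pellet_2, pellet_3, pellet_4, long_sleeve_a, short_sleeve_b, long_sleeve_b, short_sleeve_a's own z axis and vertical below 0.2 rad and linear speed of each of pellet_0, pellet_1, pellet_2, pellet_3, pellet_4, long_sleeve_a, short_sleeve_b, long_sleeve_b, short_sleeve_a below 0.02 m/s and x of pellet_1 in the frame of carrier between -0.05 and 0.05 m and y of pellet_1 in the frame of carrier between -0.074 and 0.074 m and z of pellet_1 in the frame of carrier between -0.003 and 0.0135 m and x of pellet_2 in the frame of carrier between -0.05 and 0.05 m and y of pellet_2 in the frame of carrier between -0.074 and 0.074 m and z of pellet_2 in the frame of carrier between -0.003 and 0.0135 m and x of pellet_3 in the frame of carrier between -0.05 and 0.05 m and y of pellet_3 in the frame of carrier between -0.074 and 0.074 m and z of pellet_3 in the frame of carrier between -0.003 and 0.0135 m and x of pellet_4 in the frame of carrier between -0.05 and 0.05 m and y of pellet_4 in the frame of carrier between -0.074 and 0.074 m and z of pellet_4 in the frame of carrier between -0.003 and 0.0135 m and x of long_sleeve_a in the frame of kit_tray between -0.058 and 0.058 m and y of long_sleeve_a in the frame of kit_tray between -0.078 and 0.078 m and z of long_sleeve_a in the frame of kit_tray between -0.003 and 0.01 m and x of short_sleeve_b in the frame of kit_tray between -0.058 and 0.058 m and y of short_sleeve_b in the frame of kit_tray between -0.078 and 0.078 m and z of short_sleeve_b in the frame of kit_tray between -0.003 and 0.01 m and x of long_sleeve_b in the frame of reject_bin between -0.058 and 0.058 m and y of long_sleeve_b in the frame of reject_bin between -0.078 and 0.078 m and z of long_sleeve_b in the frame of reject_bin between -0.003 and 0.01 m and x of short_sleeve_a in the frame of reject_bin between -0.058 and 0.058 m and y of short_sleeve_a in the frame of reject_bin between -0.078 and 0.078 m and z of short_sleeve_a in the frame of reject_bin between -0.003 and 0.01 m); the robot touches nothing.
It fails at once if a bystander (loupe, screwdriver, bottle, steel block) is moved more than 3 cm (distance of any of loupe, screwdriver, oil_bottle, test_block from where it was at the start of the episode above 0.03 m).
It fails at once if the brass reference disc is moved more than 12 mm (distance of any of reference_a, reference_b from where it was at the start of the episode above 0.012 m).
Of pellet_0, pellet_1, pellet_2, pellet_3, pellet_4 only 3 to 5 are there at a start; the rules pass over those that are not, and their reading is None.
Of long_sleeve_a, long_sleeve_b only 1 to 1 are there at a start; the rules pass over those that are not, and their reading is None.
Of short_sleeve_a, short_sleeve_b only 1 to 1 are there at a start; the rules pass over those that are not, and their reading is None.
Of reference_a, reference_b only 1 to 1 are there at a start; the rules pass over those that are not, and their reading is None.
At some moment in a run one of pellet_0, pellet_1, pellet_2, pellet_3, pellet_4, short_sleeve_a, short_sleeve_b may be knocked a few centimetres aside while the robot is not near it.
It also fails if it takes over 210 s, if anything falls off the work surface, if the arm or the gripper's body presses on something with over 40 N, if the wrist force passes 120 N, or if a joint passes its speed limit or range.

## Working session

There is one attempt and no reset: what is moved stays moved. The work goes in short steps, Python scripts to look and compute and a tool call to move; the robot and the scene stay as the last step left them, time stands still between calls to the robot, and variables do not carry over. Pictures are saved under pics/ and viewed, at most 14 in all, crops included, and the job is handed in when it is done.

Besides the shell and the picture viewer there is one more tool, called after "Emit:" by a JSON object that holds its "op" and its "data". apply_moves: Moves the arm, as the interface text tells. Its arguments: {"type":"object","properties":{"delta_pos":{"type":"array"},"dr":{"type":"array"},"jaw":{"type":"array"},"force":{"type":"number"}},"required":["delta_pos","dr","jaw"]}

```bash
mkdir -p pics; ls; cat > h.py <<'E'
import numpy as np, cv2
from cell import telemetry, eyes, job
def snap(name,fn=None):
    im=np.array(eyes.read_camera(name)); 
    if fn: cv2.imwrite('pics/'+fn,im[:,:,::-1])
    return im
def P(name,uv,z):
    m=eyes.camera_model(name); f=240/np.tan(np.radians(m['vertical_fov'])/2)
    R=cv2.Rodrigues(np.array(m['rvec'],float))[0]; t=np.array(m['tvec'],float).ravel()
    c=-R.T@t
    uv=np.atleast_2d(uv).astype(float)
    K=np.array([[f,0,m['cx']],[0,f,m['cy']],[0,0,1]])
    d=m.get('dist')
    uvn=np.c_[(uv[:,0]-m['cx'])/f,(uv[:,1]-m['cy'])/f,np.ones(len(uv))]
    r=uvn@R
    return c+r*((z-c[2])/r[:,2])[:,None]
def proj(name,X):
    m=eyes.camera_model(name); f=240/np.tan(np.radians(m['vertical_fov'])/2)
    K=np.array([[f,0,m['cx']],[0,f,m['cy']],[0,0,1]])
    return cv2.projectPoints(np.atleast_2d(X).astype(float),np.array(m['rvec'],float),np.array(m['tvec'],float),K,None)[0][:,0]
E
python3 - <<'E'
from h import *
a=snap('top','top0.png');b=snap('scene','scene0.png')
for n in('top','scene'):
    m=eyes.camera_model(n);print(m)
    R=cv2.Rodrigues(np.array(m['rvec'],float))[0];print(-R.T@np.array(m['tvec']).ravel())
print(telemetry.observe())
E
```

```text
pics
{'vertical_fov': 54.647543745619686, 'cx': 321.35883897624126, 'cy': 239.87283060819988, 'rvec': array([ 2.02409246, -2.19505466,  0.23135513]), 'tvec': array([0.01405309, 0.61110337, 1.06042755])}
[ 0.37259772 -0.01993367  1.16572939]
{'vertical_fov': 50.27102070362593, 'cx': 320.20972888043826, 'cy': 246.14520522004767, 'rvec': array([ 1.64866436,  1.80969509, -0.83334935]), 'tvec': array([ 0.06994857, -0.33604557,  1.47546183])}
[1.3322593  0.06857288 0.71776734]
{'time': 0.1, 'qpos': array([-1.46004791e+00,  3.42634156e-01,  1.52491010e+00, -1.20538702e-05,
        1.27540781e+00, -1.45993262e-01]), 'qvel': array([-5.40870120e-04, -2.46918969e-03, -1.99141307e-03,  5.56985602e-04,
        9.02441076e-05, -4.62093192e-04]), 'joint_efforts': array([ 1.27133346e-03, -4.32007027e+01, -2.44693798e+01,  7.18570291e-02,
        5.25679090e-02, -5.00313945e-05]), 'tool_pos': array([ 0.13328988, -0.50738505,  0.19772827]), 'tool_rot': array([-3.14024603e+00, -1.86356223e-04,  2.56745068e-01]), 'contact_force': array([0.23471513, 0.25865798, 0.75480673]), 'torque': array([-0.04072678, -0.06144442,  0.01682288]), 'grip_force': 0.0, 'opening': 0.09192850996953865}
```

View pics/top0.png

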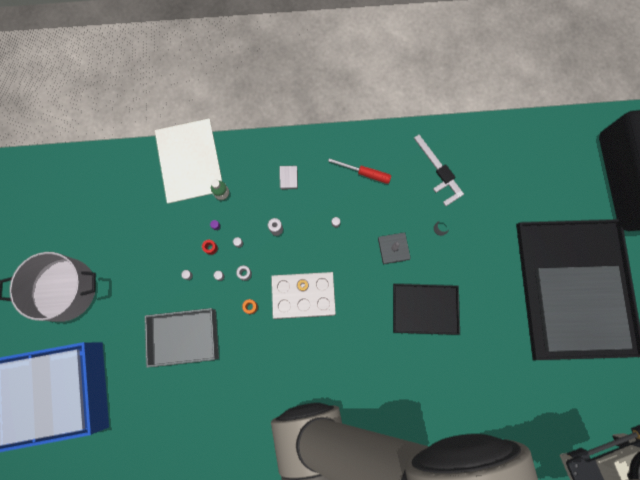

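View pics/scene0.png

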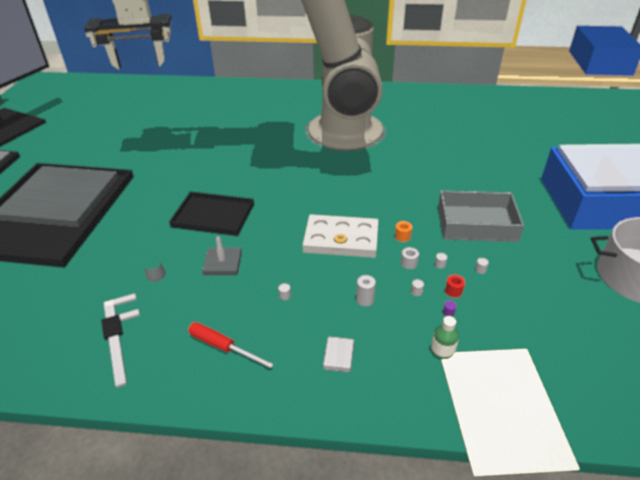

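The top view shows four pellets at about (237,242), (336,222), (186,274) and (218,275). The long sleeve is at (275,226), the short sleeve at (243,272), the gauge at (394,248), the carrier at (303,295), the tray at (426,309) and the bin at (181,338). Next I'll enlarge it.

```bash
python3 - <<'E'
from h import *
a=cv2.imread('pics/top0.png')
cv2.imwrite('pics/c1.png',cv2.resize(a[205:325,170:330],None,fx=5,fy=5,interpolation=cv2.INTER_CUBIC))
cv2.imwrite('pics/c2.png',cv2.resize(a[205:345,310:470],None,fx=4,fy=4,interpolation=cv2.INTER_CUBIC))
for n,uv,z in[('tray',[(393,284),(459,287),(459,334),(393,333)],.018),('bin',[(145,317),(214,310),(217,359),(148,366)],.045),('carrier',[(271,275),(333,272),(335,315),(273,318)],.02),('gauge',[(379,237),(407,233),(411,261),(383,263)],.015)]:
    p=P('top',uv,z);print(n,p.mean(0).round(4),[np.linalg.norm(p[i]-p[i-1]).round(3) for i in range(4)],[np.degrees(np.arctan2(*(p[i]-p[i-1])[1::-1])).round(1) for i in range(4)])
E
```

```text
tray [ 0.4266 -0.2773  0.018 ] [np.float64(0.119), np.float64(0.163), np.float64(0.114), np.float64(0.16)] [np.float64(-6.5), np.float64(-97.3), np.float64(171.8), np.float64(84.5)]
bin [0.4058 0.3139 0.045 ] [np.float64(0.114), np.float64(0.165), np.float64(0.114), np.float64(0.161)] [np.float64(3.5), np.float64(-88.9), np.float64(-178.3), np.float64(91.0)]
carrier [0.4859 0.0201 0.02  ] [np.float64(0.106), np.float64(0.154), np.float64(0.106), np.float64(0.151)] [np.float64(-0.7), np.float64(-91.9), np.float64(177.7), np.float64(88.1)]
gauge [ 0.584  -0.2196  0.015 ] [np.float64(0.067), np.float64(0.072), np.float64(0.072), np.float64(0.071)] [np.float64(2.4), np.float64(-86.4), np.float64(-178.9), np.float64(89.5)]
```

View pics/c1.png

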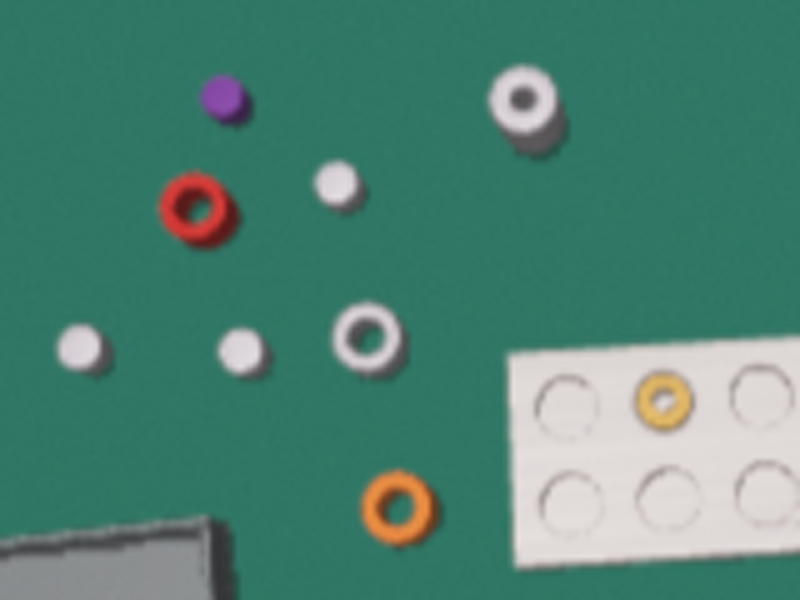

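View pics/c2.png

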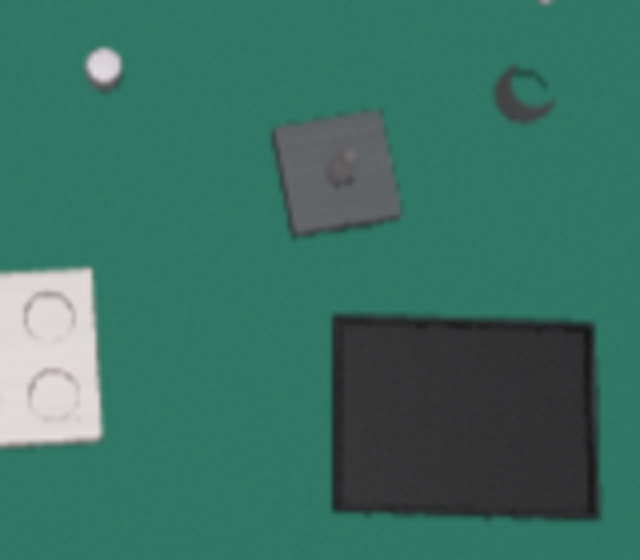

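The enlarged crops confirm four pellets and the two plain sleeves. The brass disc is in the far middle well, so five wells are free. I read the gauge corners and well centres off these crops.

```bash
cat >> h.py <<'E'
def blobs(im,lo=165):
    """bright neutral blobs -> filled centroid, area (top view)"""
    im=im.astype(int); m=((im.min(2)>lo)&(im.max(2)-im.min(2)<45)).astype(np.uint8)
    cs,_=cv2.findContours(m,cv2.RETR_EXTERNAL,cv2.CHAIN_APPROX_NONE); out=[]
    for c in cs:
        f=np.zeros_like(m); cv2.drawContours(f,[c],-1,1,-1); M=cv2.moments(f,True)
        if M['m00']>25: out.append((M['m10']/M['m00'],M['m01']/M['m00'],M['m00']))
    return out
def objects(im=None):
    im=snap('top') if im is None else im
    for u,v,a in blobs(im):
        if 160<u<470 and 190<v<350 and a<400: 
            print('px',round(u,1),round(v,1),'area',a,*(f'z{z}: {P("top",(u,v),z)[0,:2].round(4)}' for z in(.024,.03,.05)))
E
python3 - <<'E'
from h import *
a=cv2.imread('pics/top0.png')[:,:,::-1]
objects(a)
def up(o,s,L): return [(o[0]+(u+.5)/s-.5,o[1]+(v+.5)/s-.5) for u,v in L]
w=P('top',up((170,205),5,[(569,407),(664,401),(761,397),(571,504),(668,499),(766,494)]),.02)
print('wells',w.round(4),'c',w.mean(0).round(4))
m=np.array([[24,48],[24,0],[24,-48],[-24,48],[-24,0],[-24,-48]])/1e3
d=w[:,:2]-w[:,:2].mean(0); th=np.arctan2((m[:,0]*d[:,1]-m[:,1]*d[:,0]).sum(),(m*d).sum());print('yaw',np.degrees(th), 'scale',(np.linalg.norm(d,axis=1).sum()/np.linalg.norm(m,axis=1).sum()))
R=np.array([[np.cos(th),-np.sin(th)],[np.sin(th),np.cos(th)]]);print('fit',(m@R.T+w[:,:2].mean(0)).round(4))
g=P('top',up((310,205),4,[(273,129),(381,111),(401,216),(294,237)]),.015);print('g',g.round(4),g.mean(0).round(4))
print('tip',P('top',up((310,205),4,[(350,154)]),.075), 'pinproj', proj('top',[*g.mean(0)[:2],.075]), proj('scene',[*g.mean(0)[:2],.075]))
t=P('top',up((310,205),4,[(333,316),(594,324),(599,518),(333,511)]),.018);print('tray',t.mean(0).round(4))
s=cv2.imread('pics/scene0.png')
def crop(c,n):
    x,y=c; return cv2.resize(s[y-50:y+50,x-65:x+65],None,fx=3,fy=3,interpolation=cv2.INTER_CUBIC)
cv2.imwrite('pics/c3.png',np.vstack([np.hstack([crop((222,255),0),crop((366,275),0)])]))
E
```

```text
px 217.6 274.6 area 52.0 z0.024: [0.5524 0.2271] z0.03: [0.5515 0.2258] z0.05: [0.5483 0.2215]
px 185.5 273.8 area 51.0 z0.024: [0.5608 0.3066] z0.03: [0.5599 0.3049] z0.05: [0.5566 0.2992]
px 242.8 271.8 area 131.0 z0.024: [0.5542 0.1645] z0.03: [0.5532 0.1636] z0.05: [0.55   0.1603]
px 236.9 241.1 area 48.0 z0.024: [0.6332 0.1761] z0.03: [0.6318 0.175 ] z0.05: [0.6272 0.1716]
px 274.1 224.4 area 125.0 z0.024: [0.6689 0.08  ] z0.03: [0.6673 0.0795] z0.05: [0.6622 0.0777]
px 335.5 220.7 area 48.0 z0.024: [ 0.6658 -0.0758] z0.03: [ 0.6642 -0.0755] z0.05: [ 0.6591 -0.0746]
px 453.7 192.6 area 161.0 z0.024: [ 0.7155 -0.3848] z0.03: [ 0.7137 -0.3829] z0.05: [ 0.7077 -0.3765]
wells [[ 0.5114  0.0668  0.02  ]
 [ 0.5106  0.0198  0.02  ]
 [ 0.5087 -0.0282  0.02  ]
 [ 0.4638  0.0688  0.02  ]
 [ 0.4624  0.0213  0.02  ]
 [ 0.461  -0.0268  0.02  ]] c [0.4863 0.0203 0.02  ]
yaw -1.7655790679777208 scale 0.9951419852398782
fit [[ 0.5118  0.0675]
 [ 0.5103  0.0196]
 [ 0.5088 -0.0284]
 [ 0.4638  0.069 ]
 [ 0.4623  0.021 ]
 [ 0.4608 -0.0269]]
g [[ 0.6172 -0.1797  0.015 ]
 [ 0.6233 -0.2493  0.015 ]
 [ 0.555  -0.2538  0.015 ]
 [ 0.5472 -0.1854  0.015 ]] [ 0.5857 -0.2171  0.015 ]
tip [[ 0.5854463  -0.21570599  0.075     ]] pinproj [[397.67296406 242.97984869]] [[216.28377217 235.46549896]]
tray [ 0.428 -0.277  0.018]
```

View pics/c3.png

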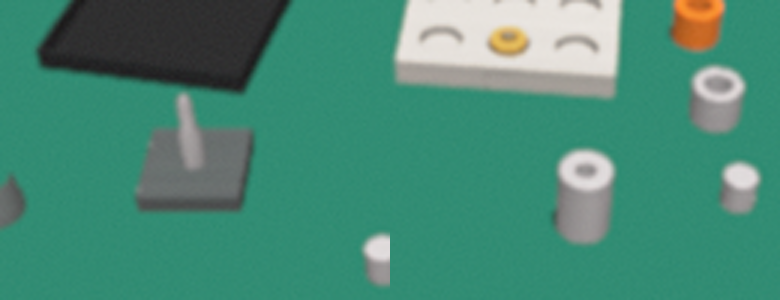

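The scene crop shows the pin tip at about (218,237), within 2 px of the prediction. I'll move to above the long sleeve.

Emit:
{"op": "apply_moves", "data": {"delta_pos": [[0.44, 0.4875, 0], [0.44, 0.4875, 0], [0.44, 0.4875, 0], [0.44, 0.4875, 0], [0.44, 0.4875, 0], [0.44, 0.4875, 0], [0.44, 0.4875, 0], [0.44, 0.4875, 0]], "dr": [[0, 0, -0.514], [0, 0, -0.514], [0, 0, -0.514], [0, 0, -0.514], [0, 0, -0.514], [0, 0, -0.514], [0, 0, -0.514], [0, 0, -0.514]], "jaw": [1, 1, 1, 1, 1, 1, 1, 1], "force": 20}}

```text
time: 0.77
tool_pos: [0.3111, -0.3099, 0.1982]
tool_rot: [-3.14, -0.0, 0.004]
contact_force: [-0.7, -0.4, 0.7]
opening: 0.092
grip_force: 0.0
```

Emit:
{"op": "apply_moves", "data": {"delta_pos": [[0.44, 0.4875, 0], [0.44, 0.4875, 0], [0.44, 0.4875, 0], [0.44, 0.4875, 0], [0.44, 0.4875, 0], [0.44, 0.4875, 0], [0.44, 0.4875, 0], [0.44, 0.4875, 0]], "dr": [[0, 0, 0], [0, 0, 0], [0, 0, 0], [0, 0, 0], [0, 0, 0], [0, 0, 0], [0, 0, 0], [0, 0, 0]], "jaw": [1, 1, 1, 1, 1, 1, 1, 1]}}

```text
time: 1.43
tool_pos: [0.4867, -0.1165, 0.1978]
tool_rot: [-3.141, 0.0, 0.003]
contact_force: [-0.0, -1.1, 0.2]
opening: 0.0918
grip_force: 0.0
```

Emit:
{"op": "apply_moves", "data": {"delta_pos": [[0.44, 0.4875, 0], [0.44, 0.4875, 0], [0.44, 0.4875, 0], [0.44, 0.4875, 0], [0.44, 0.4875, 0], [0.44, 0.4875, 0], [0.44, 0.4875, 0], [0.44, 0.4875, 0]], "dr": [[0, 0, 0], [0, 0, 0], [0, 0, 0], [0, 0, 0], [0, 0, 0], [0, 0, 0], [0, 0, 0], [0, 0, 0]], "jaw": [1, 1, 1, 1, 1, 1, 1, 1]}}

```text
time: 2.1
tool_pos: [0.6625, 0.0775, 0.1967]
tool_rot: [3.141, 0.001, 0.001]
contact_force: [-0.5, -0.6, 0.4]
opening: 0.0918
grip_force: 0.0
```

Emit:
{"op": "apply_moves", "data": {"delta_pos": [[0, 0, -0.1], [0, 0, -0.2], [0, 0, -0.3], [0, 0, -0.38], [0, 0, -0.43], [0, 0, -0.455], [0, 0, -0.455], [0, 0, -0.455]], "dr": [[0, 0, 0], [0, 0, 0], [0, 0, 0], [0, 0, 0], [0, 0, 0], [0, 0, 0], [0, 0, 0], [0, 0, 0]], "jaw": [1, 1, 1, 1, 1, 1, 1, 0.6]}}

```text
time: 2.77
tool_pos: [0.6617, 0.0754, 0.0173]
tool_rot: [3.141, -0.001, -0.002]
contact_force: [-0.0, 0.3, 0.6]
opening: 0.0889
grip_force: 0.0
```

Emit:
{"op": "apply_moves", "data": {"delta_pos": [[0, 0, 0], [0, 0, 0], [0, 0, 0], [0, 0, 0], [0, 0, 0], [0, 0, 0], [0, 0, 0], [0, 0, 0]], "dr": [[0, 0, 0], [0, 0, 0], [0, 0, 0], [0, 0, 0], [0, 0, 0], [0, 0, 0], [0, 0, 0], [0, 0, 0]], "jaw": [0.45, 0.4, 0.35, 0.3, 0.3, 0.3, 0.3, 0.3]}}

```text
time: 3.43
tool_pos: [0.6613, 0.0773, 0.0163]
tool_rot: [3.141, 0.0, -0.0]
contact_force: [-0.2, -1.0, -0.1]
opening: 0.0365
grip_force: 0.0
```

Emit:
{"op": "apply_moves", "data": {"delta_pos": [[0, 0, 0], [0, 0, 0], [0, 0, 0], [0, 0, 0], [0, 0, 0.05], [0, 0, 0.1], [0, 0, 0.1], [0, 0, 0.1]], "dr": [[0, 0, 0], [0, 0, 0], [0, 0, 0], [0, 0, 0], [0, 0, 0], [0, 0, 0], [0, 0, 0], [0, 0, 0]], "jaw": [0.25, 0.25, 0.25, 0.25, 0.25, 0.25, 0.25, 0.25]}}

```text
time: 4.1
tool_pos: [0.6619, 0.077, 0.0567]
tool_rot: [3.141, -0.002, -0.0]
contact_force: [-1.2, 0.1, -3.5]
opening: 0.0322
grip_force: 20.0
```

Emit:
{"op": "apply_moves", "data": {"delta_pos": [[0, 0, 0.08], [0, 0, 0.16], [-0.02, -0.07, 0.22], [-0.045, -0.17, 0.25], [-0.07, -0.27, 0.25], [-0.095, -0.365, 0.25], [-0.095, -0.365, 0.25], [-0.095, -0.365, 0.25]], "dr": [[0, 0, 0], [0, 0, 0], [0, 0, 0], [0, 0, 0], [0, 0, 0], [0, 0, 0], [0, 0, 0], [0, 0, 0]], "jaw": [0.25, 0.25, 0.25, 0.25, 0.25, 0.25, 0.25, 0.25]}}

```text
time: 4.77
tool_pos: [0.6221, -0.0712, 0.1545]
tool_rot: [-3.141, 0.003, -0.004]
contact_force: [-0.1, 0.2, -3.4]
opening: 0.0324
grip_force: 20.0
```

Emit:
{"op": "apply_moves", "data": {"delta_pos": [[-0.025, -0.095, 0], [-0.05, -0.19, 0], [-0.075, -0.285, 0], [-0.095, -0.365, 0], [-0.095, -0.369, -0.05], [-0.095, -0.369, -0.09], [-0.095, -0.369, -0.11], [-0.095, -0.369, -0.11]], "dr": [[0, 0, 0], [0, 0, 0], [0, 0, 0], [0, 0, 0], [0, 0, 0], [0, 0, 0], [0, 0, 0], [0, 0, 0]], "jaw": [0.25, 0.25, 0.25, 0.25, 0.25, 0.25, 0.25, 0.25]}}

```text
time: 5.43
tool_pos: [0.584, -0.2146, 0.1089]
tool_rot: [-3.139, 0.006, 0.001]
contact_force: [-0.1, -0.8, -3.0]
opening: 0.0323
grip_force: 20.0
```

```bash
python3 - <<'E'
from h import *
s=telemetry.observe();print(s['tool_pos'],s['tool_rot'],s['opening'])
a=snap('scene');b=snap('top')
z=lambda i,x,y:cv2.resize(i[y-50:y+50,x-65:x+65],None,fx=4,fy=4,interpolation=cv2.INTER_CUBIC)
cv2.imwrite('pics/d1.png',z(a,222,225)[:,:,::-1])
p=s['tool_pos']
for zz in(.09,.14):print(proj('scene',[p[0],p[1],zz]))
print('axis pts tip/seat', proj('scene',[[.5855,-.2165,.075],[.5855,-.2165,.015]]))
E
```

```text
[ 0.5840291  -0.2145556   0.10889759] [-3.13852183e+00  5.55574016e-03  7.95330350e-04] 0.03228493203952054
[[216.64086324 229.08062912]]
[[212.81658401 208.49602621]]
axis pts tip/seat [[216.58507752 235.41808268]
 [220.81935888 257.95885794]]
```

View pics/d1.png

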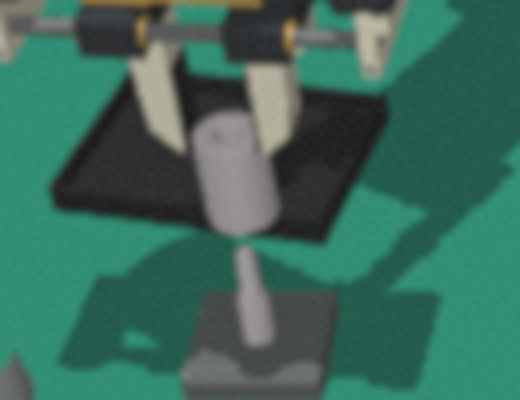

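The sleeve is held upright above the pin, with its bottom ellipse at about (244,214) and the pin tip at about (243,248) in the crop. I'll measure the edges numerically.

```bash
cat >> h.py <<'E'
def rows(g,vs,lo,hi,thr=14):
    """per row: outermost strong edges (subpixel) between cols lo..hi"""
    out=[]
    for v in vs:
        r=cv2.GaussianBlur(g,(0,0),.7)[v].astype(float); d=np.gradient(r)
        k=[i for i in range(lo,hi) if abs(d[i])>thr and abs(d[i])>=abs(d[i-1]) and abs(d[i])>abs(d[i+1])]
        sub=[round(i+.5*(abs(d[i-1])-abs(d[i+1]))/(abs(d[i-1])-2*abs(d[i])+abs(d[i+1])),2) for i in k]
        out.append((v,[(x,int(d[i])) for x,i in zip(sub,k)]))
    return out
E
python3 - <<'E'
from h import *
g=np.mean([snap('scene').astype(float) for _ in range(3)],0)[:,:,0].astype(np.float32)
print('sleeve');[print(r) for r in rows(g,range(207,231,2),200,232,8)]
print('pin');[print(r) for r in rows(g,range(236,262,2),208,230,6)]
t=np.mean([snap('top').astype(float) for _ in range(3)],0)[:,:,0]
cv2.imwrite('pics/t1.png',cv2.resize(t[205:280,350:430],None,fx=7,fy=7,interpolation=cv2.INTER_CUBIC))
E
```

```text
sleeve
(207, [(np.float64(200.89), -35), (np.float64(204.15), 24), (np.float64(220.76), 18), (np.float64(228.06), -35)])
(209, [(np.float64(201.23), -28), (np.float64(204.21), 21), (np.float64(218.08), -8), (np.float64(221.06), 19), (np.float64(226.71), -27)])
(211, [(np.float64(201.77), -14), (np.float64(204.36), 22), (np.float64(218.17), -9), (np.float64(220.95), 13), (np.float64(224.45), -26)])
(213, [(np.float64(204.27), 25), (np.float64(223.51), -25)])
(215, [(np.float64(204.62), 25), (np.float64(223.48), -24)])
(217, [(np.float64(204.99), 27), (np.float64(223.8), -25)])
(219, [(np.float64(205.47), 25), (np.float64(224.18), -25)])
(221, [(np.float64(205.88), 27), (np.float64(224.57), -24)])
(223, [(np.float64(206.28), 26), (np.float64(224.71), -22)])
(225, [(np.float64(206.74), 28), (np.float64(225.01), -21)])
(227, [(np.float64(207.06), 30), (np.float64(224.83), -22)])
(229, [(np.float64(207.66), 28), (np.float64(223.77), -22)])
pin
(236, [(np.float64(215.64), 20), (np.float64(219.58), -16)])
(238, [(np.float64(215.33), 32), (np.float64(220.0), -31)])
(240, [(np.float64(215.29), 34), (np.float64(220.66), -32)])
(242, [(np.float64(215.58), 33), (np.float64(221.0), -32)])
(244, [(np.float64(215.91), 34), (np.float64(221.51), -31)])
(246, [(np.float64(216.2), 32), (np.float64(221.95), -27)])
(248, [(np.float64(216.08), 26), (np.float64(223.01), -20)])
(250, [(np.float64(215.98), 24), (np.float64(223.66), -20)])
(252, [(np.float64(216.22), 23), (np.float64(224.03), -20)])
(254, [(np.float64(216.7), 23), (np.float64(224.3), -19)])
(256, [(np.float64(216.99), 24), (np.float64(224.7), -19)])
(258, [(np.float64(217.39), 22), (np.float64(224.79), -19)])
(260, [(np.float64(217.94), 18), (np.float64(224.17), -14)])[ WARN:0@2.264] global loadsave.cpp:1063 imwrite_ Unsupported depth image for selected encoder is fallbacked to CV_8U.
```

View pics/t1.png

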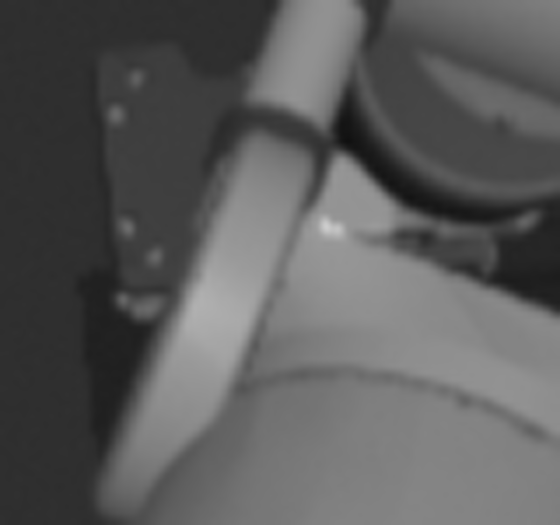

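The top view is blocked by the arm. From the scene edges, the sleeve axis is 0.8 px (about 1.7 mm) too far in +y. I'll correct that and lower gently.

Emit:
{"op": "apply_moves", "data": {"delta_pos": [[0.0025, -0.005, 0], [0.0025, -0.005, 0], [0.0025, -0.005, -0.02], [0.0025, -0.005, -0.035], [0.0025, -0.005, -0.05], [0.0025, -0.005, -0.06], [0.0025, -0.005, -0.07], [0.0025, -0.005, -0.075]], "dr": [[0, 0, 0], [0, 0, 0], [0, 0, 0], [0, 0, 0], [0, 0, 0], [0, 0, 0], [0, 0, 0], [0, 0, 0]], "jaw": [0.25, 0.25, 0.25, 0.25, 0.25, 0.25, 0.25, 0.25]}}

```text
time: 6.5
tool_pos: [0.586, -0.2182, 0.0813]
tool_rot: [-3.141, 0.001, -0.0]
contact_force: [0.7, -0.2, -3.7]
opening: 0.0324
grip_force: 20.0
```

Emit:
{"op": "apply_moves", "data": {"delta_pos": [[0, 0, -0.01], [0, 0, -0.02], [0, 0, -0.03], [0, 0, -0.035], [0, 0, -0.04], [0, 0, -0.045], [0, 0, -0.05], [0, 0, -0.05]], "dr": [[0, 0, 0], [0, 0, 0], [0, 0, 0], [0, 0, 0], [0, 0, 0], [0, 0, 0], [0, 0, 0], [0, 0, 0]], "jaw": [0.25, 0.25, 0.25, 0.25, 0.25, 0.25, 0.25, 0.25]}}

```text
time: 7.17
tool_pos: [0.5862, -0.2182, 0.062]
tool_rot: [-3.141, 0.0, -0.0]
contact_force: [-0.1, 1.0, -2.4]
opening: 0.0327
grip_force: 20.0
```

Emit:
{"op": "apply_moves", "data": {"delta_pos": [[0, 0, -0.004], [0, 0, -0.008], [0, 0, -0.012], [0, 0, -0.012]], "dr": [[0, 0, 0], [0, 0, 0], [0, 0, 0], [0, 0, 0]], "jaw": [0.25, 0.25, 0.25, 0.25]}}

```text
time: 7.5
tool_pos: [0.5879, -0.2181, 0.0599]
tool_rot: [3.141, -0.004, -0.0]
contact_force: [-1.4, 3.8, 10.2]
opening: 0.0326
grip_force: 20.1
```

It made contact with its lower end at about 44 mm. I'll release it to let it settle and look.

Emit:
{"op": "apply_moves", "data": {"delta_pos": [[0, 0, 0.004], [0, 0, 0.004], [0, 0, 0.004], [0, 0, 0.004], [0, 0, 0.004], [0, 0, 0.004], [0, 0, 0.004], [0, 0, 0.004]], "dr": [[0, 0, 0], [0, 0, 0], [0, 0, 0], [0, 0, 0], [0, 0, 0], [0, 0, 0], [0, 0, 0], [0, 0, 0]], "jaw": [0.45, 0.5, 0.55, 0.55, 0.55, 0.55, 0.55, 0.55]}}

```text
time: 8.17
tool_pos: [0.5863, -0.2184, 0.059]
tool_rot: [3.142, 0.0, -0.0]
contact_force: [0.2, -0.2, -1.0]
opening: 0.0506
grip_force: 0.0
```

```bash
python3 - <<'E'
from h import *
s=telemetry.observe();print(s['tool_pos'],s['contact_force'],s['opening'])
a=snap('scene')
z=lambda i,x,y:cv2.resize(i[y-50:y+50,x-65:x+65],None,fx=4,fy=4,interpolation=cv2.INTER_CUBIC)
cv2.imwrite('pics/d2.png',z(a,222,235)[:,:,::-1])
for zz in(.015,.045,.095):print(proj('scene',[.5855,-.2165,zz]))
E
```

```text
[ 0.58631316 -0.2184321   0.0589959 ] [ 0.15658911 -0.22105285 -0.99341095] 0.050614133056339564
[[220.81935888 257.95885794]]
[[218.74297037 246.90541047]]
[[215.09880082 227.50603668]]
```

View pics/d2.png

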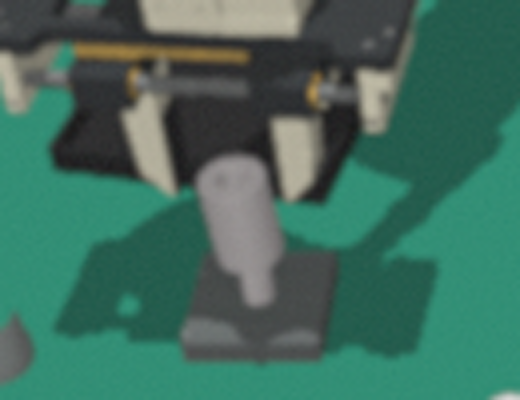

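The sleeve rests on the step, with its lower end at about 45 mm, and leans slightly. I'll regrip it straight and press gently to make sure it isn't just jammed.

Emit:
{"op": "apply_moves", "data": {"delta_pos": [[0, 0.004, 0], [0, 0.004, 0], [0, 0.004, 0], [0, 0.004, 0], [0, 0.004, 0], [0, 0.004, 0], [0, 0.004, -0.005], [0, 0.004, -0.01]], "dr": [[0, 0, 0], [0, 0, 0], [0, 0, 0], [0, 0, 0], [0, 0, 0], [0, 0, 0], [0, 0, 0], [0, 0, 0]], "jaw": [0.4, 0.33, 0.25, 0.25, 0.25, 0.25, 0.25, 0.25]}}

```text
time: 8.88
tool_pos: [0.5886, -0.2172, 0.0582]
tool_rot: [3.14, -0.006, -0.0]
contact_force: [-0.9, 3.8, 25.0]
opening: 0.0327
grip_force: 20.1
```

Emit:
{"op": "apply_moves", "data": {"delta_pos": [[0.002, 0, 0], [-0.002, 0, -0.002], [0, 0, -0.004], [0, 0, -0.004]], "dr": [[0, 0, 0], [0, 0, 0], [0, 0, 0], [0, 0, 0]], "jaw": [0.25, 0.25, 0.25, 0.25]}}

```text
time: 9.22
tool_pos: [0.5889, -0.2174, 0.0579]
tool_rot: [3.139, -0.007, -0.0]
contact_force: [-1.3, 2.6, 22.0]
opening: 0.033
grip_force: 20.1
```

```bash
python3 - <<'E'
from h import *
s=telemetry.observe();print(s['tool_pos'],s['contact_force'],s['opening'])
g=np.mean([snap('scene').astype(float) for _ in range(3)],0)[:,:,0].astype(np.float32)
[print(r) for r in rows(g,range(230,264,2),205,235,7)]
E
```

```text
[ 0.58888866 -0.21737558  0.05792293] [-1.28987712  2.58448166 21.96583628] 0.03301127177332974
(230, [(np.float64(207.24), 24), (np.float64(220.83), -7), (np.float64(223.45), 18), (np.float64(230.89), -41)])
(232, [(np.float64(207.32), 19), (np.float64(220.83), -7), (np.float64(223.77), 17), (np.float64(230.09), -34)])
(234, [(np.float64(204.83), -15), (np.float64(207.45), 21), (np.float64(220.87), -9), (np.float64(223.78), 14), (np.float64(228.06), -28)])
(236, [(np.float64(207.46), 26), (np.float64(226.3), -23)])
(238, [(np.float64(207.75), 28), (np.float64(225.98), -21)])
(240, [(np.float64(208.24), 28), (np.float64(226.41), -20)])
(242, [(np.float64(208.8), 29), (np.float64(226.86), -22)])
(244, [(np.float64(209.33), 28), (np.float64(227.42), -23)])
(246, [(np.float64(209.81), 28), (np.float64(227.63), -23)])
(248, [(np.float64(210.4), 21), (np.float64(227.14), -18)])
(250, [(np.float64(206.86), 10), (np.float64(211.3), 19), (np.float64(226.09), -16)])
(252, [(np.float64(205.98), 11), (np.float64(212.74), 15), (np.float64(224.7), -18)])
(254, [(np.float64(205.76), 11), (np.float64(216.69), 17), (np.float64(224.39), -18)])
(256, [(np.float64(205.15), 10), (np.float64(216.99), 23), (np.float64(224.73), -18)])
(258, [(np.float64(204.73), 10), (np.float64(217.42), 22), (np.float64(224.75), -18)])
(260, [(np.float64(217.93), 18), (np.float64(224.13), -15)])
(262, [])
```

It still holds under 22 N with the axis aligned, so the long sleeve has failed on the step. It goes to the grey bin.

Emit:
{"op": "apply_moves", "data": {"delta_pos": [[0, 0, 0.03], [0, 0, 0.09], [0, 0, 0.17], [0, 0, 0.25], [0, 0, 0.33], [0, 0, 0.33]], "dr": [[0, 0, 0], [0, 0, 0], [0, 0, 0], [0, 0, 0], [0, 0, 0], [0, 0, 0]], "jaw": [0.25, 0.25, 0.25, 0.25, 0.25, 0.25]}}

```text
time: 9.87
tool_pos: [0.589, -0.2181, 0.1926]
tool_rot: [3.137, -0.01, -0.0]
contact_force: [1.7, -0.1, -0.9]
opening: 0.0326
grip_force: 20.0
```

Emit:
{"op": "apply_moves", "data": {"delta_pos": [[-0.03, 0.09, 0], [-0.0575, 0.18, 0], [-0.085, 0.27, 0], [-0.115, 0.36, 0], [-0.145, 0.45, 0], [-0.175, 0.54, 0], [-0.2, 0.62, 0], [-0.2275, 0.703, 0]], "dr": [[0, 0, 0], [0, 0, 0], [0, 0, 0], [0, 0, 0], [0, 0, 0], [0, 0, 0], [0, 0, 0], [0, 0, 0]], "jaw": [0.25, 0.25, 0.25, 0.25, 0.25, 0.25, 0.25, 0.25]}}

```text
time: 10.53
tool_pos: [0.4939, 0.0659, 0.1846]
tool_rot: [3.142, 0.002, -0.0]
contact_force: [0.1, -0.4, -1.7]
opening: 0.0327
grip_force: 20.0
```

Emit:
{"op": "apply_moves", "data": {"delta_pos": [[-0.03, 0.09, 0], [-0.0575, 0.18, 0], [-0.085, 0.27, 0], [-0.115, 0.36, 0], [-0.145, 0.45, 0], [-0.185, 0.57, 0], [-0.2275, 0.703, 0], [-0.2275, 0.703, 0]], "dr": [[0, 0, 0], [0, 0, 0], [0, 0, 0], [0, 0, 0], [0, 0, 0], [0, 0, 0], [0, 0, 0], [0, 0, 0]], "jaw": [0.25, 0.25, 0.25, 0.25, 0.25, 0.25, 0.25, 0.25]}}

```text
time: 11.2
tool_pos: [0.4019, 0.3488, 0.1845]
tool_rot: [-3.141, 0.002, 0.002]
contact_force: [-1.0, 0.6, -2.7]
opening: 0.033
grip_force: 20.0
```

Emit:
{"op": "apply_moves", "data": {"delta_pos": [[0, 0, -0.06], [0, 0, -0.14], [0, 0, -0.22], [0, 0, -0.3], [0, 0, -0.35], [0, 0, -0.38], [0, 0, -0.4], [0, 0, -0.405]], "dr": [[0, 0, 0], [0, 0, 0], [0, 0, 0], [0, 0, 0], [0, 0, 0], [0, 0, 0], [0, 0, 0], [0, 0, 0]], "jaw": [0.25, 0.25, 0.25, 0.25, 0.25, 0.25, 0.25, 0.25]}}

```text
time: 11.87
tool_pos: [0.4032, 0.3448, 0.0216]
tool_rot: [3.139, 0.003, -0.0]
contact_force: [-0.1, 0.2, -3.4]
opening: 0.0327
grip_force: 20.0
```

Emit:
{"op": "apply_moves", "data": {"delta_pos": [[0, 0, 0], [0, 0, -0.004], [0, 0, -0.004]], "dr": [[0, 0, 0], [0, 0, 0], [0, 0, 0]], "jaw": [0.25, 0.25, 0.25]}}

```text
time: 12.12
tool_pos: [0.4049, 0.3459, 0.0227]
tool_rot: [-3.141, -0.001, -0.0]
contact_force: [-0.5, 0.6, -2.5]
opening: 0.0324
grip_force: 20.0
```

Emit:
{"op": "apply_moves", "data": {"delta_pos": [[0, 0, -0.004], [0, 0, -0.004], [0, 0, -0.008], [0, 0, -0.008]], "dr": [[0, 0, 0], [0, 0, 0], [0, 0, 0], [0, 0, 0]], "jaw": [0.25, 0.25, 0.25, 0.25]}}

```text
time: 12.45
tool_pos: [0.4046, 0.3459, 0.0193]
tool_rot: [-3.141, -0.001, -0.0]
contact_force: [-0.7, 0.0, 0.1]
opening: 0.033
grip_force: 20.0
```

Emit:
{"op": "apply_moves", "data": {"delta_pos": [[0, 0, 0], [0, 0, 0], [0, 0, 0], [0, 0, 0], [0, 0, 0.1], [0, 0, 0.2], [0, 0, 0.3], [0, 0, 0.4]], "dr": [[0, 0, 0], [0, 0, 0], [0, 0, 0], [0, 0, 0], [0, 0, 0], [0, 0, 0], [0, 0, 0], [0, 0, 0]], "jaw": [0.43, 0.45, 0.45, 0.45, 0.45, 0.45, 0.5, 0.6]}}

```text
time: 13.12
tool_pos: [0.4041, 0.3454, 0.1805]
tool_rot: [3.141, 0.0, -0.0]
contact_force: [1.5, 0.2, -0.5]
opening: 0.0486
grip_force: 0.0
```

```bash
python3 - <<'E'
from h import *
s=telemetry.observe();print(s['tool_pos'],s['contact_force'],s['opening'])
a=snap('top','top1.png');b=snap('scene','scene1.png');objects(a)
print(proj('scene',[.405,.346,.054]))
cv2.imwrite('pics/e1.png',cv2.resize(b[180:310,380:540],None,fx=4,fy=4,interpolation=cv2.INTER_CUBIC)[:,:,::-1])
E
```

```text
[0.4040554  0.34535662 0.18052284] [ 1.46575601  0.22901738 -0.47840828] 0.04855041074870443
px 217.6 274.6 area 52.0 z0.024: [0.5524 0.2271] z0.03: [0.5515 0.2258] z0.05: [0.5483 0.2215]
px 185.4 273.9 area 52.0 z0.024: [0.5606 0.3066] z0.03: [0.5597 0.3049] z0.05: [0.5564 0.2992]
px 242.8 271.9 area 133.0 z0.024: [0.554  0.1647] z0.03: [0.5531 0.1637] z0.05: [0.5499 0.1605]
px 236.8 241.2 area 49.0 z0.024: [0.633  0.1761] z0.03: [0.6316 0.1751] z0.05: [0.6271 0.1716]
px 335.6 220.7 area 49.0 z0.024: [ 0.6659 -0.076 ] z0.03: [ 0.6644 -0.0757] z0.05: [ 0.6592 -0.0747]
px 453.7 192.5 area 168.0 z0.024: [ 0.7158 -0.3849] z0.03: [ 0.714 -0.383] z0.05: [ 0.708  -0.3766]
[[492.79949221 203.72943922]]
```

View pics/e1.png

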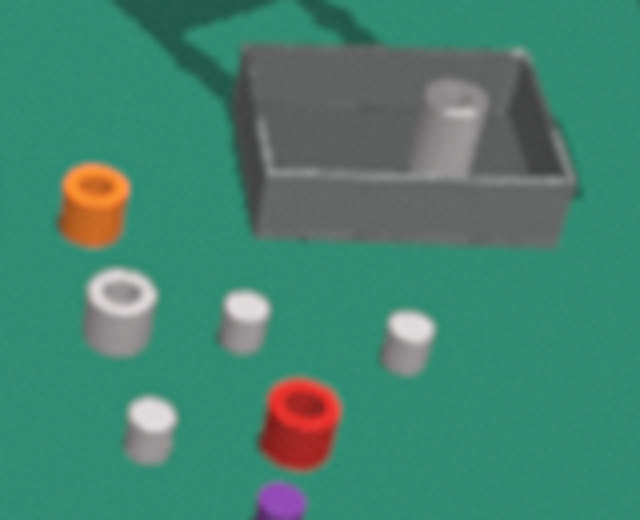

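The long sleeve stands upright in the bin, at crop (455,125). Now for the short sleeve, gripping at a 45° yaw to stay clear of the nearby pellet.

Emit:
{"op": "apply_moves", "data": {"delta_pos": [[0.045, -0.055, 0], [0.09, -0.11, 0], [0.14, -0.17, 0], [0.186, -0.227, 0], [0.186, -0.227, 0]], "dr": [[0, 0, 0.2], [0, 0, 0.4], [0, 0, 0.6], [0, 0, 0.8], [0, 0, 0.8]], "jaw": [0.6, 0.6, 0.6, 0.6, 0.6]}}

```text
time: 13.63
tool_pos: [0.4815, 0.2511, 0.1779]
tool_rot: [3.14, 0.0, 0.402]
contact_force: [-0.2, -0.8, -0.5]
opening: 0.055
grip_force: 0.0
```

Emit:
{"op": "apply_moves", "data": {"delta_pos": [[0.045, -0.055, 0], [0.09, -0.11, 0], [0.14, -0.17, 0], [0.186, -0.227, 0], [0.186, -0.227, 0], [0.186, -0.227, 0]], "dr": [[0, 0, 0.2], [0, 0, 0.4], [0, 0, 0.6], [0, 0, 0.8], [0, 0, 0.8], [0, 0, 0.8]], "jaw": [0.6, 0.6, 0.6, 0.6, 0.6, 0.6]}}

```text
time: 14.13
tool_pos: [0.5533, 0.1632, 0.1777]
tool_rot: [-3.141, 0.001, 0.795]
contact_force: [0.0, -0.8, -0.1]
opening: 0.0551
grip_force: 0.0
```

```bash
python3 - <<'E'
from h import *
s=telemetry.observe();print(s['tool_pos'],s['tool_rot'],s['opening'],s['qpos'].round(2))
E
```

```text
[0.55326807 0.16315922 0.17771589] [-3.14056951e+00  1.04745610e-03  7.95491070e-01] 0.055060138288059605 [0.15 0.45 1.41 0.   1.28 0.93]
```

Emit:
{"op": "apply_moves", "data": {"delta_pos": [[0, 0, -0.1], [0, 0, -0.2], [0, 0, -0.29], [0, 0, -0.35], [0, 0, -0.39], [0, 0, -0.41], [0, 0, -0.422], [0, 0, -0.422]], "dr": [[0, 0, 0], [0, 0, 0], [0, 0, 0], [0, 0, 0], [0, 0, 0], [0, 0, 0], [0, 0, 0], [0, 0, 0]], "jaw": [0.6, 0.6, 0.6, 0.6, 0.6, 0.6, 0.6, 0.5]}}

```text
time: 14.8
tool_pos: [0.5526, 0.1647, 0.0096]
tool_rot: [-3.141, 0.001, 0.8]
contact_force: [-0.4, -0.4, -0.5]
opening: 0.0517
grip_force: 0.0
```

Emit:
{"op": "apply_moves", "data": {"delta_pos": [[0, 0, 0], [0, 0, 0], [0, 0, 0], [0, 0, 0], [0, 0, 0], [0, 0, 0], [0, 0, 0], [0, 0, 0]], "dr": [[0, 0, 0], [0, 0, 0], [0, 0, 0], [0, 0, 0], [0, 0, 0], [0, 0, 0], [0, 0, 0], [0, 0, 0]], "jaw": [0.4, 0.35, 0.3, 0.25, 0.25, 0.25, 0.25, 0.25]}}

```text
time: 15.47
tool_pos: [0.5531, 0.164, 0.01]
tool_rot: [3.142, 0.0, 0.8]
contact_force: [-0.6, 0.4, -0.3]
opening: 0.0228
grip_force: 0.0
```

Emit:
{"op": "apply_moves", "data": {"delta_pos": [[0, 0, 0], [0, 0, 0.05], [0, 0, 0.15], [0, 0, 0.25], [0, 0, 0.35], [0, 0, 0.4], [0, 0, 0.4]], "dr": [[0, 0, 0], [0, 0, 0], [0, 0, 0], [0, 0, 0], [0, 0, 0], [0, 0, 0], [0, 0, 0]], "jaw": [0.25, 0.25, 0.25, 0.25, 0.25, 0.25, 0.25]}}

```text
time: 16.05
tool_pos: [0.556, 0.1645, 0.1758]
tool_rot: [3.135, -0.008, 0.8]
contact_force: [0.4, 0.4, 0.7]
opening: 0.0228
grip_force: 0.0
```

The fingers closed on nothing, so the sleeve must have been knocked aside. I'll look again.

```bash
python3 - <<'E'
from h import *
a=snap('top','top2.png');objects(a);b=snap('scene','scene2.png')
x=cv2.resize(a[205:325,170:290],None,fx=3,fy=3,interpolation=cv2.INTER_CUBIC)
y=cv2.resize(b[200:320,360:500],None,fx=3,fy=3,interpolation=cv2.INTER_CUBIC)
cv2.imwrite('pics/e2.png',np.hstack([x,y])[:,:,::-1])
E
```

```text
px 275.3 310.1 area 90.0 z0.024: [0.4539 0.09  ] z0.03: [0.4535 0.0894] z0.05: [0.4521 0.0875]
px 335.6 220.7 area 49.0 z0.024: [ 0.6659 -0.076 ] z0.03: [ 0.6644 -0.0757] z0.05: [ 0.6592 -0.0747]
px 453.6 192.4 area 166.0 z0.024: [ 0.7159 -0.3847] z0.03: [ 0.7141 -0.3828] z0.05: [ 0.7081 -0.3764]
```

View pics/e2.png

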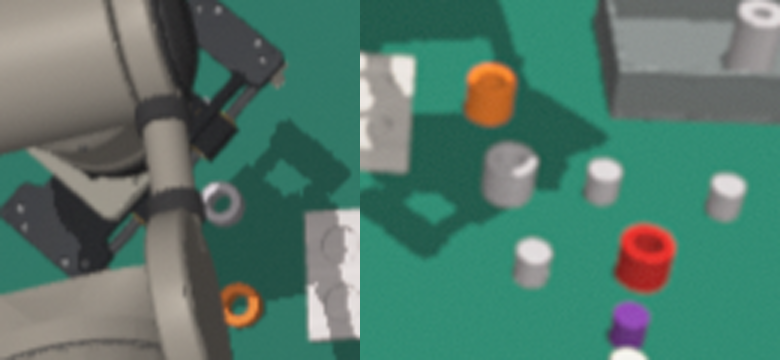

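```bash
python3 - <<'E'
from h import *
a=cv2.imread('pics/scene1.png');b=cv2.imread('pics/scene2.png')
for n,(x0,y0,x1,y1) in dict(sleeve=(398,246,422,274),p1=(432,250,452,272)).items():
    t=cv2.Canny(a,60,150)[y0:y1,x0:x1]; e=cv2.GaussianBlur(cv2.Canny(b,60,150),(0,0),1)
    r=cv2.matchTemplate(e[y0-20:y1+20,x0-20:x1+20],cv2.GaussianBlur(t,(0,0),1),cv2.TM_CCOEFF_NORMED)
    print(n,cv2.minMaxLoc(r)[1],np.array(cv2.minMaxLoc(r)[3])-20)
s=telemetry.observe();print(s['tool_pos'],s['opening'])
p=np.array(s['tool_pos']);print('tcp scene',proj('scene',p),'ground',proj('scene',[p[0],p[1],.03]),'top',proj('top',[p[0],p[1],.03]))
print(P('scene',[(410,253)],.03))
cv2.imwrite('pics/e3.png',cv2.resize(b[130:290,340:500],None,fx=3.5,fy=3.5,interpolation=cv2.INTER_CUBIC))
E
```

```text
sleeve 0.6246971487998962 [0 0]
p1 0.9362398982048035 [0 0]
[0.55330751 0.16402395 0.17043024] 0.022563829546562192
tcp scene [[417.06994071 195.47400642]] ground [[409.13157112 252.66629957]] top [[242.6551806  271.81807104]]
[[0.55416925 0.16572438 0.03      ]]
```

View pics/e3.png

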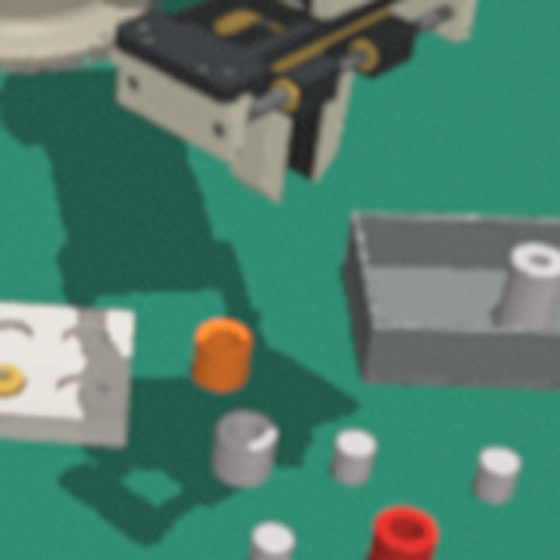

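The sleeve hasn't moved, at crop (245,447), and the gripper above it is empty. I'll retry a little lower, closing in stages.

Emit:
{"op": "apply_moves", "data": {"delta_pos": [[0, 0, 0], [0, 0, 0], [0, 0, -0.1], [0, 0, -0.2], [0, 0, -0.3], [0, 0, -0.36], [0, 0, -0.4], [0, 0, -0.41]], "dr": [[0, 0, 0], [0, 0, 0], [0, 0, 0], [0, 0, 0], [0, 0, 0], [0, 0, 0], [0, 0, 0], [0, 0, 0]], "jaw": [0.6, 0.6, 0.6, 0.6, 0.6, 0.6, 0.6, 0.6]}}

```text
time: 16.82
tool_pos: [0.5498, 0.1634, 0.0012]
tool_rot: [-3.136, 0.007, 0.8]
contact_force: [-0.7, -1.1, -0.7]
opening: 0.0552
grip_force: 0.0
```

Emit:
{"op": "apply_moves", "data": {"delta_pos": [[0, 0, 0], [0, 0, 0], [0, 0, 0], [0, 0, 0]], "dr": [[0, 0, 0], [0, 0, 0], [0, 0, 0], [0, 0, 0]], "jaw": [0.4, 0.36, 0.35, 0.34]}}

```text
time: 17.15
tool_pos: [0.5541, 0.1642, 0.0073]
tool_rot: [3.14, -0.002, 0.8]
contact_force: [-0.1, -0.6, 0.1]
opening: 0.0338
grip_force: 0.0
```

Emit:
{"op": "apply_moves", "data": {"delta_pos": [[0, 0, 0], [0, 0, 0], [0, 0, 0], [0, 0, 0]], "dr": [[0, 0, 0], [0, 0, 0], [0, 0, 0], [0, 0, 0]], "jaw": [0.3, 0.3, 0.3, 0.3]}}

```text
time: 17.48
tool_pos: [0.5533, 0.164, 0.0063]
tool_rot: [3.141, -0.0, 0.8]
contact_force: [-0.3, -0.6, 0.3]
opening: 0.0276
grip_force: 0.0
```

```bash
python3 - <<'E'
from h import *
s=telemetry.observe();print(s['tool_pos'],s['opening'],s['grip_force'],s['contact_force'])
b=snap('scene','scene3.png')
cv2.imwrite('pics/e4.png',cv2.resize(b[190:290,350:480],None,fx=4,fy=4,interpolation=cv2.INTER_CUBIC)[:,:,::-1])
E
```

```text
[0.55332741 0.16404488 0.00627877] 0.02758449749494326 0.0 [-0.34743706 -0.6104431   0.32073649]
```

View pics/e4.png

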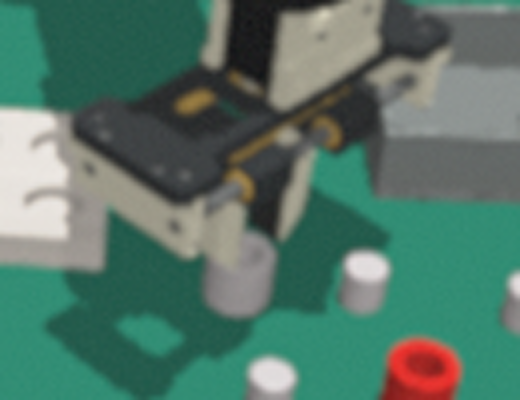

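The fingertips appear about 25 mm higher than the reported TCP: the near fingertip ends at the sleeve's rim, at crop (228,262). The long-sleeve pictures show the same offset, so the real finger ends are above the nominal TCP. I'll find the offset by gently touching the sleeve top with the nearly closed fingers.

Emit:
{"op": "apply_moves", "data": {"delta_pos": [[0, 0, -0.005], [0, 0, -0.01], [0, 0, -0.01], [0, 0, -0.01]], "dr": [[0, 0, 0], [0, 0, 0], [0, 0, 0], [0, 0, 0]], "jaw": [0.3, 0.3, 0.3, 0.3]}}

```text
time: 17.87
tool_pos: [0.5532, 0.164, 0.0019]
tool_rot: [3.141, -0.0, 0.8]
contact_force: [-0.3, -1.0, 2.1]
opening: 0.0273
grip_force: 0.8
```

Contact came at a TCP height of 0.002, so the real finger ends sit about 28 mm above the nominal TCP. I'll raise, open, go down to TCP −0.018 (finger ends at about 10 mm) and grip.

Emit:
{"op": "apply_moves", "data": {"delta_pos": [[0, 0, 0.02], [0, 0, 0.02], [0, 0, 0.02], [0, 0, 0.02], [0, 0, 0], [0, 0, -0.015], [0, 0, -0.03], [0, 0, -0.03]], "dr": [[0, 0, 0], [0, 0, 0], [0, 0, 0], [0, 0, 0], [0, 0, 0], [0, 0, 0], [0, 0, 0], [0, 0, 0]], "jaw": [0.6, 0.6, 0.6, 0.6, 0.6, 0.6, 0.6, 0.6]}}

```text
time: 18.53
tool_pos: [0.5518, 0.1638, -0.012]
tool_rot: [-3.14, 0.003, 0.8]
contact_force: [0.3, -0.5, -0.7]
opening: 0.0549
grip_force: 0.0
```

Emit:
{"op": "apply_moves", "data": {"delta_pos": [[0, 0, -0.01], [0, 0, -0.02], [0, 0, -0.02], [0, 0, -0.02]], "dr": [[0, 0, 0], [0, 0, 0], [0, 0, 0], [0, 0, 0]], "jaw": [0.6, 0.6, 0.6, 0.6]}}

```text
time: 18.87
tool_pos: [0.553, 0.164, -0.0183]
tool_rot: [-3.141, 0.0, 0.8]
contact_force: [-0.5, 0.7, 0.7]
opening: 0.0554
grip_force: 0.0
```

Emit:
{"op": "apply_moves", "data": {"delta_pos": [[0, 0, 0], [0, 0, 0], [0, 0, 0], [0, 0, 0], [0, 0, 0], [0, 0, 0]], "dr": [[0, 0, 0], [0, 0, 0], [0, 0, 0], [0, 0, 0], [0, 0, 0], [0, 0, 0]], "jaw": [0.4, 0.35, 0.3, 0.25, 0.25, 0.25]}}

```text
time: 19.37
tool_pos: [0.5533, 0.1641, -0.0178]
tool_rot: [3.141, -0.0, 0.8]
contact_force: [-0.7, 1.0, 0.4]
opening: 0.0339
grip_force: 20.0
```

Gripped at 33.9 mm. I'll lift and carry it to the gauge.

Emit:
{"op": "apply_moves", "data": {"delta_pos": [[0, 0, 0.05], [0, 0, 0.13], [0, 0, 0.22], [0, 0, 0.3], [0, 0, 0.35], [0, 0, 0.35]], "dr": [[0, 0, 0], [0, 0, 0], [0, 0, 0], [0, 0, 0], [0, 0, 0], [0, 0, 0]], "jaw": [0.25, 0.25, 0.25, 0.25, 0.25, 0.25]}}

```text
time: 19.87
tool_pos: [0.5559, 0.1645, 0.1269]
tool_rot: [3.136, -0.007, 0.8]
contact_force: [0.4, -0.1, -1.2]
opening: 0.0337
grip_force: 20.0
```

Emit:
{"op": "apply_moves", "data": {"delta_pos": [[0.01, -0.09, 0], [0.015, -0.18, 0], [0.025, -0.27, 0], [0.03, -0.36, 0], [0.035, -0.43, 0], [0.0415, -0.476, 0], [0.0415, -0.476, 0]], "dr": [[0, 0, 0], [0, 0, 0], [0, 0, 0], [0, 0, 0], [0, 0, 0], [0, 0, 0], [0, 0, 0]], "jaw": [0.25, 0.25, 0.25, 0.25, 0.25, 0.25, 0.25]}}

```text
time: 20.45
tool_pos: [0.5694, -0.0302, 0.1204]
tool_rot: [-3.141, 0.002, 0.796]
contact_force: [-0.6, -0.3, -2.1]
opening: 0.0338
grip_force: 20.0
```

Emit:
{"op": "apply_moves", "data": {"delta_pos": [[0.01, -0.09, 0], [0.015, -0.18, 0], [0.025, -0.27, 0], [0.03, -0.36, 0], [0.035, -0.43, -0.05], [0.041, -0.476, -0.1], [0.041, -0.476, -0.135], [0.041, -0.476, -0.135]], "dr": [[0, 0, 0], [0, 0, 0], [0, 0, 0], [0, 0, 0], [0, 0, 0], [0, 0, 0], [0, 0, 0], [0, 0, 0]], "jaw": [0.25, 0.25, 0.25, 0.25, 0.25, 0.25, 0.25, 0.25]}}

```text
time: 21.12
tool_pos: [0.5834, -0.216, 0.063]
tool_rot: [-3.133, 0.002, 0.798]
contact_force: [-0.1, 0.6, -2.6]
opening: 0.034
grip_force: 20.0
```

```bash
python3 - <<'E'
from h import *
g=np.mean([snap('scene').astype(float) for _ in range(3)],0)[:,:,0].astype(np.float32)
s=telemetry.observe();print(s['tool_pos'],s['tool_rot'],s['opening'])
[print(r) for r in rows(g,range(214,262,2),203,232,7)]
E
```

```text
[ 0.58635504 -0.2157186   0.06799059] [-3.14110783e+00 -1.30062276e-04  8.00791670e-01] 0.03366430605496152
(214, [(np.float64(203.59), 11), (np.float64(207.5), -14), (np.float64(220.52), -8), (np.float64(225.08), 36)])
(216, [(np.float64(207.32), -25), (np.float64(210.88), 12), (np.float64(221.88), -19), (np.float64(225.72), 34)])
(218, [(np.float64(207.05), -19), (np.float64(210.19), 10), (np.float64(222.95), -23), (np.float64(226.23), 32)])
(220, [(np.float64(207.39), -15), (np.float64(223.58), -22), (np.float64(226.73), 29)])
(222, [(np.float64(207.92), -16), (np.float64(223.71), -22), (np.float64(226.98), 32)])
(224, [(np.float64(208.04), -14), (np.float64(211.11), 7), (np.float64(223.89), -19), (np.float64(227.03), 28), (np.float64(230.54), -27)])
(226, [(np.float64(208.58), -12), (np.float64(211.3), 8), (np.float64(224.62), -17), (np.float64(227.02), 9), (np.float64(230.08), -17)])
(228, [(np.float64(208.85), -14), (np.float64(211.85), 8), (np.float64(225.5), -20)])
(230, [(np.float64(209.22), -13), (np.float64(212.21), 8), (np.float64(225.85), -24)])
(232, [(np.float64(209.78
[... 367 characters left out ...]
 34), (np.float64(221.5), -31)])
(246, [(np.float64(216.21), 32), (np.float64(221.96), -27)])
(248, [(np.float64(207.26), 8), (np.float64(216.07), 26), (np.float64(222.98), -20)])
(250, [(np.float64(206.83), 10), (np.float64(215.97), 24), (np.float64(223.71), -20)])
(252, [(np.float64(205.95), 11), (np.float64(216.23), 23), (np.float64(224.05), -20)])
(254, [(np.float64(205.73), 11), (np.float64(216.69), 23), (np.float64(224.32), -19)])
(256, [(np.float64(205.12), 10), (np.float64(216.99), 24), (np.float64(224.72), -18)])
(258, [(np.float64(204.7), 10), (np.float64(217.39), 22), (np.float64(224.78), -19)])
(260, [(np.float64(204.12), 11), (np.float64(217.89), 18), (np.float64(224.15), -14)])
```

Emit:
{"op": "apply_moves", "data": {"delta_pos": [[0, -0.0025, 0], [0, -0.0025, -0.015], [0, -0.0025, -0.03], [0, -0.0025, -0.04], [0, -0.0025, -0.05], [0, -0.0025, -0.06], [0, -0.0025, -0.07], [0, -0.0025, -0.08]], "dr": [[0, 0, 0], [0, 0, 0], [0, 0, 0], [0, 0, 0], [0, 0, 0], [0, 0, 0], [0, 0, 0], [0, 0, 0]], "jaw": [0.25, 0.25, 0.25, 0.25, 0.25, 0.25, 0.25, 0.25]}}

```text
time: 21.93
tool_pos: [0.5861, -0.2178, 0.0355]
tool_rot: [-3.142, 0.0, 0.8]
contact_force: [-0.9, -0.1, -1.6]
opening: 0.0335
grip_force: 20.0
```

Emit:
{"op": "apply_moves", "data": {"delta_pos": [[0, 0, -0.005], [0, 0, -0.01], [0, 0, -0.015], [0, 0, -0.02], [0, 0, -0.025], [0, 0, -0.03], [0, 0, -0.035], [0, 0, -0.035]], "dr": [[0, 0, 0], [0, 0, 0], [0, 0, 0], [0, 0, 0], [0, 0, 0], [0, 0, 0], [0, 0, 0], [0, 0, 0]], "jaw": [0.25, 0.25, 0.25, 0.25, 0.25, 0.25, 0.25, 0.25]}}

```text
time: 22.6
tool_pos: [0.5859, -0.2177, 0.0215]
tool_rot: [-3.141, 0.0, 0.8]
contact_force: [-0.1, -0.7, -1.4]
opening: 0.0333
grip_force: 20.0
```

The lower end is below 45 mm with no force, so it passes the step. I'll continue to the base.

Emit:
{"op": "apply_moves", "data": {"delta_pos": [[0, 0, -0.006], [0, 0, -0.012], [0, 0, -0.018], [0, 0, -0.024], [0, 0, -0.03], [0, 0, -0.036], [0, 0, -0.04], [0, 0, -0.04]], "dr": [[0, 0, 0], [0, 0, 0], [0, 0, 0], [0, 0, 0], [0, 0, 0], [0, 0, 0], [0, 0, 0], [0, 0, 0]], "jaw": [0.25, 0.25, 0.25, 0.25, 0.25, 0.25, 0.25, 0.25]}}

```text
time: 23.27
tool_pos: [0.586, -0.2177, 0.0054]
tool_rot: [-3.141, 0.0, 0.8]
contact_force: [0.0, -0.1, -1.3]
opening: 0.0337
grip_force: 20.0
```

Emit:
{"op": "apply_moves", "data": {"delta_pos": [[0, 0, -0.004], [0, 0, -0.008], [0, 0, -0.012], [0, 0, -0.012]], "dr": [[0, 0, 0], [0, 0, 0], [0, 0, 0], [0, 0, 0]], "jaw": [0.25, 0.25, 0.25, 0.25]}}

```text
time: 23.6
tool_pos: [0.586, -0.2177, 0.0008]
tool_rot: [-3.141, 0.0, 0.8]
contact_force: [0.4, 0.2, -1.7]
opening: 0.0336
grip_force: 20.0
```

Emit:
{"op": "apply_moves", "data": {"delta_pos": [[0, 0, -0.004], [0, 0, -0.008], [0, 0, -0.011], [0, 0, -0.011], [0, 0, -0.011], [0, 0, -0.011], [0, 0, -0.011]], "dr": [[0, 0, 0], [0, 0, 0], [0, 0, 0], [0, 0, 0], [0, 0, 0], [0, 0, 0], [0, 0, 0]], "jaw": [0.25, 0.25, 0.25, 0.25, 0.25, 0.25, 0.25]}}

```text
time: 24.18
tool_pos: [0.5862, -0.2178, -0.0028]
tool_rot: [3.141, -0.0, 0.8]
contact_force: [-2.0, 1.8, 5.1]
opening: 0.0334
grip_force: 20.0
```

It's seated on the base with the TCP at −0.003 and 5 N of contact, so the short sleeve has passed. It goes to the black tray.

Emit:
{"op": "apply_moves", "data": {"delta_pos": [[0, 0, 0.03], [0, 0, 0.09], [0, 0, 0.17], [0, 0, 0.25], [0, 0, 0.3], [0, 0, 0.3]], "dr": [[0, 0, 0], [0, 0, 0], [0, 0, 0], [0, 0, 0], [0, 0, 0], [0, 0, 0]], "jaw": [0.25, 0.25, 0.25, 0.25, 0.25, 0.25]}}

```text
time: 24.68
tool_pos: [0.5889, -0.2192, 0.1227]
tool_rot: [3.132, -0.003, 0.8]
contact_force: [0.7, -0.1, -1.2]
opening: 0.0335
grip_force: 20.0
```

Emit:
{"op": "apply_moves", "data": {"delta_pos": [[-0.09, -0.03, 0], [-0.18, -0.065, 0], [-0.27, -0.1, 0], [-0.36, -0.135, 0], [-0.395, -0.1475, 0], [-0.395, -0.1475, 0], [-0.395, -0.1475, -0.05], [-0.395, -0.1475, -0.1]], "dr": [[0, 0, 0], [0, 0, 0], [0, 0, 0], [0, 0, 0], [0, 0, 0], [0, 0, 0], [0, 0, 0], [0, 0, 0]], "jaw": [0.25, 0.25, 0.25, 0.25, 0.25, 0.25, 0.25, 0.25]}}

```text
time: 25.35
tool_pos: [0.4293, -0.2774, 0.0769]
tool_rot: [3.138, -0.0, 0.799]
contact_force: [0.2, 0.6, -1.9]
opening: 0.0334
grip_force: 20.0
```

Emit:
{"op": "apply_moves", "data": {"delta_pos": [[0, 0, -0.06], [0, 0, -0.12], [0, 0, -0.16], [0, 0, -0.19], [0, 0, -0.205], [0, 0, -0.215], [0, 0, -0.215], [0, 0, -0.215]], "dr": [[0, 0, 0], [0, 0, 0], [0, 0, 0], [0, 0, 0], [0, 0, 0], [0, 0, 0], [0, 0, 0], [0, 0, 0]], "jaw": [0.25, 0.25, 0.25, 0.25, 0.25, 0.25, 0.25, 0.25]}}

```text
time: 26.02
tool_pos: [0.4287, -0.2769, -0.009]
tool_rot: [3.141, -0.0, 0.8]
contact_force: [0.1, -0.2, -0.5]
opening: 0.034
grip_force: 20.0
```

Emit:
{"op": "apply_moves", "data": {"delta_pos": [[0, 0, -0.006], [0, 0, -0.011], [0, 0, -0.014], [0, 0, -0.014]], "dr": [[0, 0, 0], [0, 0, 0], [0, 0, 0], [0, 0, 0]], "jaw": [0.25, 0.25, 0.25, 0.25]}}

```text
time: 26.35
tool_pos: [0.4286, -0.2771, -0.0139]
tool_rot: [3.14, -0.0, 0.8]
contact_force: [-0.4, 1.0, 5.3]
opening: 0.0339
grip_force: 20.0
```

Emit:
{"op": "apply_moves", "data": {"delta_pos": [[0, 0, 0], [0, 0, 0], [0, 0, 0], [0, 0, 0.02], [0, 0, 0.1], [0, 0, 0.2], [0, 0, 0.3], [0, 0, 0.4]], "dr": [[0, 0, 0], [0, 0, 0], [0, 0, 0], [0, 0, 0], [0, 0, 0], [0, 0, 0], [0, 0, 0], [0, 0, 0]], "jaw": [0.45, 0.5, 0.5, 0.5, 0.5, 0.5, 0.5, 0.5]}}

```text
time: 27.02
tool_pos: [0.4278, -0.2764, 0.1474]
tool_rot: [-3.141, -0.0, 0.8]
contact_force: [1.2, -1.5, 0.1]
opening: 0.046
grip_force: 0.0
```

```bash
python3 - <<'E'
from h import *
s=telemetry.observe();print(s['tool_pos'],s['opening'])
a=snap('top','top3.png');objects(a);snap('scene','scene4.png')
E
```

```text
[ 0.42775531 -0.27644916  0.14741719] 0.04599474516066935
px 166.0 338.7 area 149.0 z0.024: [0.4071 0.3564] z0.03: [0.4069 0.3544] z0.05: [0.4063 0.3478]
px 458.9 324.4 area 64.0 z0.024: [ 0.3838 -0.3504] z0.03: [ 0.3837 -0.3487] z0.05: [ 0.3835 -0.3429]
px 217.6 274.5 area 51.0 z0.024: [0.5525 0.2273] z0.03: [0.5516 0.226 ] z0.05: [0.5484 0.2216]
px 185.4 273.8 area 50.0 z0.024: [0.5608 0.3068] z0.03: [0.5598 0.3051] z0.05: [0.5565 0.2993]
px 236.9 241.1 area 48.0 z0.024: [0.6332 0.1761] z0.03: [0.6318 0.175 ] z0.05: [0.6272 0.1716]
px 335.5 220.7 area 48.0 z0.024: [ 0.6658 -0.0758] z0.03: [ 0.6642 -0.0755] z0.05: [ 0.6591 -0.0746]
px 453.7 192.6 area 158.0 z0.024: [ 0.7154 -0.3849] z0.03: [ 0.7136 -0.383 ] z0.05: [ 0.7076 -0.3766]
```

Both sleeves are placed and the pellets are where they were first seen. Next is pellet A at (0.666,−0.076), going to well (0.509,−0.028).

Emit:
{"op": "apply_moves", "data": {"delta_pos": [[0.08, 0.065, 0], [0.16, 0.13, 0], [0.24, 0.2, 0], [0.32, 0.27, 0], [0.4, 0.34, 0], [0.48, 0.41, 0], [0.55, 0.465, 0], [0.594, 0.503, 0]], "dr": [[0, 0, 0], [0, 0, 0], [0, 0, 0], [0, 0, 0], [0, 0, 0], [0, 0, 0], [0, 0, 0], [0, 0, 0]], "jaw": [0.5, 0.5, 0.5, 0.5, 0.5, 0.5, 0.5, 0.5]}}

```text
time: 27.78
tool_pos: [0.6678, -0.0723, 0.1444]
tool_rot: [-3.141, -0.001, 0.802]
contact_force: [-0.3, -0.0, 0.4]
opening: 0.0463
grip_force: 0.0
```

Emit:
{"op": "apply_moves", "data": {"delta_pos": [[0, 0, 0], [0, 0, -0.1], [0, 0, -0.2], [0, 0, -0.3], [0, 0, -0.36], [0, 0, -0.39], [0, 0, -0.405], [0, 0, -0.405]], "dr": [[0, 0, 0], [0, 0, 0], [0, 0, 0], [0, 0, 0], [0, 0, 0], [0, 0, 0], [0, 0, 0], [0, 0, 0]], "jaw": [0.5, 0.5, 0.5, 0.5, 0.5, 0.5, 0.5, 0.5]}}

```text
time: 28.45
tool_pos: [0.6653, -0.076, -0.0173]
tool_rot: [-3.141, 0.001, 0.799]
contact_force: [-0.4, 0.7, -0.9]
opening: 0.0456
grip_force: 0.0
```

Emit:
{"op": "apply_moves", "data": {"delta_pos": [[0, 0, 0], [0, 0, 0], [0, 0, 0], [0, 0, 0], [0, 0, 0], [0, 0, 0], [0, 0, 0], [0, 0, 0]], "dr": [[0, 0, 0], [0, 0, 0], [0, 0, 0], [0, 0, 0], [0, 0, 0], [0, 0, 0], [0, 0, 0], [0, 0, 0]], "jaw": [0.4, 0.3, 0.2, 0.15, 0.15, 0.15, 0.15, 0.15]}}

```text
time: 29.12
tool_pos: [0.6665, -0.0757, -0.0155]
tool_rot: [3.14, -0.001, 0.8]
contact_force: [-1.5, 1.4, 7.0]
opening: 0.021
grip_force: 20.0
```

Emit:
{"op": "apply_moves", "data": {"delta_pos": [[0, 0, 0.02], [0, 0, 0.07], [0, 0, 0.12], [0, 0, 0.18], [0, 0, 0.18], [0, 0, 0.18]], "dr": [[0, 0, 0], [0, 0, 0], [0, 0, 0], [0, 0, 0], [0, 0, 0], [0, 0, 0]], "jaw": [0.15, 0.15, 0.15, 0.15, 0.15, 0.15]}}

```text
time: 29.62
tool_pos: [0.6667, -0.0758, 0.0568]
tool_rot: [3.139, -0.002, 0.8]
contact_force: [-0.1, 0.3, -0.9]
opening: 0.0213
grip_force: 20.0
```

```bash
python3 - <<'E'
from h import *
b=snap('scene','scene5.png');s=telemetry.observe();p=s['tool_pos'];print(p,s['tool_rot'],s['opening'],s['grip_force'])
u,v=proj('scene',p)[0].round().astype(int);print(u,v)
for z in(.0,.012,.024,.036,.048):print(z,proj('scene',[p[0],p[1],p[2]+z]))
cv2.imwrite('pics/f1.png',cv2.resize(b[v-60:v+30,u-60:u+60],None,fx=6,fy=6,interpolation=cv2.INTER_CUBIC)[:,:,::-1])
E
```

```text
[ 0.66559698 -0.07555609  0.05515967] [ 3.14141530e+00 -3.74701409e-06  7.99814524e-01] 0.021166538610980643 19.99956876039505
282 275
0.0 [[281.86351554 275.46640829]]
0.012 [[281.46995377 270.78731839]]
0.024 [[281.06972055 266.02891111]]
0.036 [[280.6626448  261.18915239]]
0.048 [[280.24854954 256.26593802]]
```

View pics/f1.png

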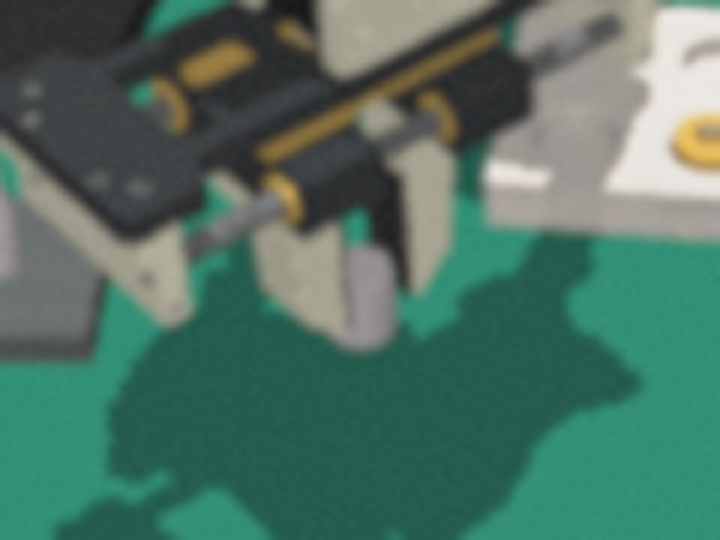

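The pellet is held upright. Its bottom edge, at crop (362,345), is about 13 mm below the finger ends, as planned. On to the well.

Emit:
{"op": "apply_moves", "data": {"delta_pos": [[-0.09, 0.025, 0], [-0.18, 0.05, 0], [-0.27, 0.08, 0], [-0.34, 0.1, 0], [-0.392, 0.118, 0], [-0.392, 0.118, 0], [-0.392, 0.118, 0], [-0.392, 0.118, 0]], "dr": [[0, 0, 0], [0, 0, 0], [0, 0, 0], [0, 0, 0], [0, 0, 0], [0, 0, 0], [0, 0, 0], [0, 0, 0]], "jaw": [0.15, 0.15, 0.15, 0.15, 0.15, 0.15, 0.15, 0.15]}}

```text
time: 30.33
tool_pos: [0.5096, -0.0286, 0.0547]
tool_rot: [3.141, -0.0, 0.8]
contact_force: [0.2, 0.7, -0.9]
opening: 0.0214
grip_force: 20.0
```

Emit:
{"op": "apply_moves", "data": {"delta_pos": [[0, 0, -0.04], [0, 0, -0.08], [0, 0, -0.1], [0, 0, -0.12], [0, 0, -0.13], [0, 0, -0.14], [0, 0, -0.146], [0, 0, -0.146]], "dr": [[0, 0, 0], [0, 0, 0], [0, 0, 0], [0, 0, 0], [0, 0, 0], [0, 0, 0], [0, 0, 0], [0, 0, 0]], "jaw": [0.15, 0.15, 0.15, 0.15, 0.15, 0.15, 0.15, 0.15]}}

```text
time: 31.0
tool_pos: [0.509, -0.0284, -0.0035]
tool_rot: [-3.142, 0.0, 0.8]
contact_force: [0.6, -0.0, -1.2]
opening: 0.0211
grip_force: 20.0
```

Emit:
{"op": "apply_moves", "data": {"delta_pos": [[0, 0, -0.004], [0, 0, -0.004], [0, 0, -0.004], [0, 0, -0.004], [0, 0, -0.004], [0, 0, 0.05], [0, 0, 0.15], [0, 0, 0.25]], "dr": [[0, 0, 0], [0, 0, 0], [0, 0, 0], [0, 0, 0], [0, 0, 0], [0, 0, 0], [0, 0, 0], [0, 0, 0]], "jaw": [0.15, 0.15, 0.32, 0.34, 0.34, 0.34, 0.34, 0.4]}}

```text
time: 31.67
tool_pos: [0.5077, -0.0282, 0.0971]
tool_rot: [-3.139, 0.002, 0.8]
contact_force: [1.2, -0.5, 0.7]
opening: 0.0341
grip_force: 0.0
```

Emit:
{"op": "apply_moves", "data": {"delta_pos": [[0.05, 0.08, 0], [0.1, 0.16, 0], [0.15, 0.24, 0], [0.2, 0.33, 0], [0.25, 0.42, 0], [0.311, 0.511, 0], [0.311, 0.511, 0], [0.311, 0.511, 0]], "dr": [[0, 0, 0], [0, 0, 0], [0, 0, 0], [0, 0, 0], [0, 0, 0], [0, 0, 0], [0, 0, 0], [0, 0, 0]], "jaw": [0.45, 0.45, 0.45, 0.45, 0.45, 0.45, 0.45, 0.45]}}

```text
time: 32.33
tool_pos: [0.6336, 0.1782, 0.0959]
tool_rot: [-3.142, 0.0, 0.803]
contact_force: [-0.6, -0.3, 0.5]
opening: 0.0416
grip_force: 0.0
```

```bash
python3 - <<'E'
from h import *
a=snap('top','top4.png');s=telemetry.observe();print(s['tool_pos'],s['opening']);objects(a)
b=snap('scene','scene6.png').astype(int)
m=((b.min(2)>150)&(b.max(2)-b.min(2)<45)).astype(np.uint8)
n,l,st,c=cv2.connectedComponentsWithStats(m)
for i in range(1,n):
    if 30<st[i,4]<500 and 250<c[i,0]<520 and 180<c[i,1]<300: print(c[i].round(1),st[i,4],P('scene',c[i],.024)[0].round(4))
for w in[(.5118,.0675),(.5088,-.0284),(.4638,.069),(.4623,.021),(.4608,-.0269)]:print(proj('top',[*w,.034]).round(1),proj('scene',[*w,.034]).round(1))
E
```

```text
[0.63291543 0.17651406 0.09607169] 0.04130198734915923
px 427.3 308.1 area 136.0 z0.024: [ 0.4288 -0.2794] z0.03: [ 0.4285 -0.2781] z0.05: [ 0.4275 -0.2735]
px 450.5 190.9 area 223.0 z0.024: [ 0.7205 -0.3772] z0.03: [ 0.7187 -0.3753] z0.05: [ 0.7126 -0.3691]
[494.  207.3] 183 [0.3764 0.3593 0.024 ]
[451.7 254.8] 87 [0.5456 0.2499 0.024 ]
[482.4 262.4] 85 [0.5632 0.3081 0.024 ]
[[282.6 285.2]] [[361.9 235.3]]
[[321.9 283.3]] [[316.2 231.9]]
[[283.3 305. ]] [[363.4 221.1]]
[[303.1 304. ]] [[341.1 219.5]]
[[322.9 303. ]] [[319.2 217.9]]
```

Pellet C has been knocked about 2 cm to around (0.543,0.249), so I'll re-measure it later. I'll continue with pellet B.

Emit:
{"op": "apply_moves", "data": {"delta_pos": [[0, 0, -0.08], [0, 0, -0.16], [0, 0, -0.22], [0, 0, -0.26], [0, 0, -0.279], [0, 0, -0.279], [0, 0, -0.279], [0, 0, -0.279]], "dr": [[0, 0, 0], [0, 0, 0], [0, 0, 0], [0, 0, 0], [0, 0, 0], [0, 0, 0], [0, 0, 0], [0, 0, 0]], "jaw": [0.45, 0.45, 0.45, 0.45, 0.45, 0.45, 0.35, 0.3]}}

```text
time: 33.1
tool_pos: [0.6344, 0.1756, -0.0131]
tool_rot: [3.14, -0.002, 0.799]
contact_force: [0.3, 0.8, -1.1]
opening: 0.0319
grip_force: 0.0
```

Emit:
{"op": "apply_moves", "data": {"delta_pos": [[0, 0, 0], [0, 0, 0], [0, 0, 0], [0, 0, 0], [0, 0, 0.05], [0, 0, 0.1], [0, 0, 0.18], [0, 0, 0.18]], "dr": [[0, 0, 0], [0, 0, 0], [0, 0, 0], [0, 0, 0], [0, 0, 0], [0, 0, 0], [0, 0, 0], [0, 0, 0]], "jaw": [0.2, 0.15, 0.15, 0.15, 0.15, 0.15, 0.15, 0.15]}}

```text
time: 33.77
tool_pos: [0.637, 0.1767, 0.0637]
tool_rot: [3.135, -0.008, 0.8]
contact_force: [0.8, 1.2, 0.7]
opening: 0.0212
grip_force: 20.0
```

Emit:
{"op": "apply_moves", "data": {"delta_pos": [[-0.07, -0.06, 0], [-0.14, -0.125, 0], [-0.21, -0.19, 0], [-0.26, -0.23, 0], [-0.304, -0.272, 0], [-0.304, -0.272, 0], [-0.304, -0.272, 0], [-0.304, -0.272, 0]], "dr": [[0, 0, 0], [0, 0, 0], [0, 0, 0], [0, 0, 0], [0, 0, 0], [0, 0, 0], [0, 0, 0], [0, 0, 0]], "jaw": [0.15, 0.15, 0.15, 0.15, 0.15, 0.15, 0.15, 0.15]}}

```text
time: 34.43
tool_pos: [0.5128, 0.0675, 0.0575]
tool_rot: [3.14, -0.001, 0.8]
contact_force: [-0.1, 0.3, -0.4]
opening: 0.0211
grip_force: 20.0
```

Emit:
{"op": "apply_moves", "data": {"delta_pos": [[0, 0, -0.04], [0, 0, -0.08], [0, 0, -0.1], [0, 0, -0.12], [0, 0, -0.13], [0, 0, -0.14], [0, 0, -0.146], [0, 0, -0.146]], "dr": [[0, 0, 0], [0, 0, 0], [0, 0, 0], [0, 0, 0], [0, 0, 0], [0, 0, 0], [0, 0, 0], [0, 0, 0]], "jaw": [0.15, 0.15, 0.15, 0.15, 0.15, 0.15, 0.15, 0.15]}}

```text
time: 35.1
tool_pos: [0.5118, 0.0673, -0.0014]
tool_rot: [-3.142, 0.0, 0.8]
contact_force: [0.1, -0.2, -0.5]
opening: 0.0211
grip_force: 20.0
```

Emit:
{"op": "apply_moves", "data": {"delta_pos": [[0, 0, -0.007], [0, 0, -0.007], [0, 0, -0.007], [0, 0, -0.007], [0, 0, -0.007], [0, 0, 0.05], [0, 0, 0.15], [0, 0, 0.25]], "dr": [[0, 0, 0], [0, 0, 0], [0, 0, 0], [0, 0, 0], [0, 0, 0], [0, 0, 0], [0, 0, 0], [0, 0, 0]], "jaw": [0.15, 0.15, 0.32, 0.34, 0.34, 0.34, 0.34, 0.4]}}

```text
time: 35.77
tool_pos: [0.5105, 0.0672, 0.0989]
tool_rot: [-3.139, 0.003, 0.8]
contact_force: [1.3, -0.6, -0.1]
opening: 0.0345
grip_force: 0.0
```

Emit:
{"op": "apply_moves", "data": {"delta_pos": [[0, 0, 0], [0, -0.1, 0.02], [0, -0.2, 0.04], [0, -0.3, 0.04], [0, -0.3, 0.04]], "dr": [[0, 0, 0], [0, 0, 0], [0, 0, 0], [0, 0, 0], [0, 0, 0]], "jaw": [0.45, 0.45, 0.45, 0.45, 0.45]}}

```text
time: 36.18
tool_pos: [0.5125, -0.0589, 0.1153]
tool_rot: [3.138, 0.0, 0.795]
contact_force: [-0.1, -0.7, -0.2]
opening: 0.0412
grip_force: 0.0
```

```bash
python3 - <<'E'
from h import *
a=snap('top','top5.png');s=telemetry.observe();print(s['tool_pos'],s['tool_rot'],s['opening']);objects(a)
E
```

```text
[ 0.51197538 -0.05606538  0.1148564 ] [ 3.14022859e+00 -1.39949635e-04  7.94605954e-01] 0.04152023276906264
px 166.0 338.7 area 151.0 z0.024: [0.407  0.3563] z0.03: [0.4068 0.3544] z0.05: [0.4062 0.3478]
px 427.3 308.2 area 129.0 z0.024: [ 0.4285 -0.2794] z0.03: [ 0.4283 -0.278 ] z0.05: [ 0.4273 -0.2735]
px 334.1 291.2 area 31.0 z0.024: [ 0.488  -0.0568] z0.03: [ 0.4874 -0.0566] z0.05: [ 0.4854 -0.056 ]
px 209.3 279.7 area 52.0 z0.024: [0.5413 0.2481] z0.03: [0.5404 0.2467] z0.05: [0.5374 0.242 ]
px 185.5 273.8 area 51.0 z0.024: [0.5608 0.3066] z0.03: [0.5599 0.3049] z0.05: [0.5566 0.2992]
px 453.6 192.6 area 163.0 z0.024: [ 0.7155 -0.3847] z0.03: [ 0.7137 -0.3828] z0.05: [ 0.7077 -0.3764]
```

C is now at (0.541,0.248) and D is unchanged. I'll turn to a yaw of about 0.3 so the gripper body clears the bin, and pick C.

Emit:
{"op": "apply_moves", "data": {"delta_pos": [[0.01, 0.1, 0], [0.02, 0.2, 0], [0.03, 0.3, 0], [0.04, 0.4, 0], [0.05, 0.5, 0], [0.06, 0.6, 0], [0.07, 0.69, 0], [0.074, 0.7515, 0]], "dr": [[0, 0, -0.2], [0, 0, -0.4], [0, 0, -0.6], [0, 0, -0.8], [0, 0, -1], [0, 0, -1], [0, 0, -1], [0, 0, -1]], "jaw": [0.42, 0.42, 0.42, 0.42, 0.42, 0.42, 0.42, 0.42]}}

```text
time: 36.9
tool_pos: [0.5403, 0.2525, 0.1143]
tool_rot: [-3.141, 0.0, 0.303]
contact_force: [-0.9, -0.2, -0.2]
opening: 0.0388
grip_force: 0.0
```

Emit:
{"op": "apply_moves", "data": {"delta_pos": [[0, 0, 0], [0, 0, 0], [0, 0, 0], [0, 0, 0]], "dr": [[0, 0, 0], [0, 0, 0], [0, 0, 0], [0, 0, 0]], "jaw": [0.42, 0.42, 0.42, 0.42]}}

```text
time: 37.23
tool_pos: [0.541, 0.247, 0.1146]
tool_rot: [3.141, 0.001, 0.299]
contact_force: [0.6, 0.2, -0.5]
opening: 0.0387
grip_force: 0.0
```

Emit:
{"op": "apply_moves", "data": {"delta_pos": [[0, 0.0025, -0.08], [0, 0.0025, -0.16], [0, 0.0025, -0.24], [0, 0.0025, -0.29], [0, 0.0025, -0.315], [0, 0.0025, -0.325], [0, 0.0025, -0.325], [0, 0.0025, -0.325]], "dr": [[0, 0, 0], [0, 0, 0], [0, 0, 0], [0, 0, 0], [0, 0, 0], [0, 0, 0], [0, 0, 0], [0, 0, 0]], "jaw": [0.42, 0.42, 0.42, 0.42, 0.42, 0.42, 0.35, 0.3]}}

```text
time: 37.9
tool_pos: [0.5425, 0.2487, -0.0139]
tool_rot: [3.141, -0.002, 0.299]
contact_force: [0.2, 0.4, 0.3]
opening: 0.0304
grip_force: 0.0
```

Emit:
{"op": "apply_moves", "data": {"delta_pos": [[0, 0, 0], [0, 0, 0], [0, 0, 0], [0, 0, 0], [0, 0, 0], [0, 0, 0.05], [0, 0, 0.12], [0, 0, 0.18]], "dr": [[0, 0, 0], [0, 0, 0], [0, 0, 0], [0, 0, 0], [0, 0, 0], [0, 0, 0], [0, 0, 0], [0, 0, 0]], "jaw": [0.2, 0.15, 0.15, 0.15, 0.15, 0.15, 0.15, 0.15]}}

```text
time: 38.57
tool_pos: [0.541, 0.2488, 0.0578]
tool_rot: [3.142, 0.001, 0.3]
contact_force: [0.4, -0.3, -0.8]
opening: 0.0204
grip_force: 20.0
```

Emit:
{"op": "apply_moves", "data": {"delta_pos": [[0, 0, 0], [0, 0, 0], [0, 0, 0]], "dr": [[0, 0, 0], [0, 0, 0], [0, 0, 0]], "jaw": [0.15, 0.15, 0.15]}}

```text
time: 38.82
tool_pos: [0.5407, 0.2487, 0.0562]
tool_rot: [3.142, 0.001, 0.3]
contact_force: [-0.7, -0.2, -0.8]
opening: 0.0212
grip_force: 20.0
```

Emit:
{"op": "apply_moves", "data": {"delta_pos": [[-0.03, -0.08, 0.02], [-0.065, -0.16, 0.02], [-0.1, -0.24, 0.02], [-0.135, -0.32, 0.02], [-0.165, -0.39, 0.02], [-0.193, -0.449, 0], [-0.193, -0.449, 0], [-0.193, -0.449, 0]], "dr": [[0, 0, 0.2], [0, 0, 0.4], [0, 0, 0.6], [0, 0, 0.8], [0, 0, 1], [0, 0, 1], [0, 0, 1], [0, 0, 1]], "jaw": [0.15, 0.15, 0.15, 0.15, 0.15, 0.15, 0.15, 0.15]}}

```text
time: 39.48
tool_pos: [0.4628, 0.0684, 0.0556]
tool_rot: [-3.139, 0.002, 0.797]
contact_force: [-0.5, 0.2, -0.0]
opening: 0.0208
grip_force: 20.0
```

Emit:
{"op": "apply_moves", "data": {"delta_pos": [[0, 0, 0], [0, 0, -0.04], [0, 0, -0.08], [0, 0, -0.11], [0, 0, -0.13], [0, 0, -0.14], [0, 0, -0.146], [0, 0, -0.146]], "dr": [[0, 0, 0], [0, 0, 0], [0, 0, 0], [0, 0, 0], [0, 0, 0], [0, 0, 0], [0, 0, 0], [0, 0, 0]], "jaw": [0.15, 0.15, 0.15, 0.15, 0.15, 0.15, 0.15, 0.15]}}

```text
time: 40.15
tool_pos: [0.4643, 0.0696, -0.0019]
tool_rot: [-3.141, 0.0, 0.8]
contact_force: [-0.3, -0.2, -0.5]
opening: 0.0211
grip_force: 20.0
```

Emit:
{"op": "apply_moves", "data": {"delta_pos": [[0, 0, -0.007], [0, 0, -0.007], [0, 0, -0.007], [0, 0, -0.007], [0, 0, -0.007], [0, 0, 0.05], [0, 0, 0.15], [0, 0, 0.25]], "dr": [[0, 0, 0], [0, 0, 0], [0, 0, 0], [0, 0, 0], [0, 0, 0], [0, 0, 0], [0, 0, 0], [0, 0, 0]], "jaw": [0.15, 0.15, 0.32, 0.34, 0.34, 0.34, 0.34, 0.4]}}

```text
time: 40.82
tool_pos: [0.4629, 0.0691, 0.0987]
tool_rot: [-3.139, 0.003, 0.8]
contact_force: [1.7, 0.4, 0.2]
opening: 0.0342
grip_force: 0.0
```

Emit:
{"op": "apply_moves", "data": {"delta_pos": [[0.03, 0.08, 0.02], [0.065, 0.17, 0.03], [0.1, 0.26, 0.03], [0.14, 0.35, 0.03], [0.175, 0.44, 0.03], [0.21, 0.52, 0.03], [0.242, 0.5935, 0.03], [0.242, 0.5935, 0.03]], "dr": [[0, 0, -0.2], [0, 0, -0.4], [0, 0, -0.6], [0, 0, -0.8], [0, 0, -1], [0, 0, -1], [0, 0, -1], [0, 0, -1]], "jaw": [0.42, 0.42, 0.42, 0.42, 0.42, 0.42, 0.42, 0.42]}}

```text
time: 41.48
tool_pos: [0.5621, 0.3117, 0.1097]
tool_rot: [-3.14, -0.002, 0.303]
contact_force: [-0.5, -0.4, -0.8]
opening: 0.0385
grip_force: 0.0
```

Emit:
{"op": "apply_moves", "data": {"delta_pos": [[0, 0, 0], [0, 0, 0], [0, 0, 0], [0, 0, 0]], "dr": [[0, 0, 0], [0, 0, 0], [0, 0, 0], [0, 0, 0]], "jaw": [0.42, 0.42, 0.42, 0.42]}}

```text
time: 41.82
tool_pos: [0.5609, 0.3054, 0.1106]
tool_rot: [3.141, 0.0, 0.298]
contact_force: [0.6, 0.5, -0.1]
opening: 0.0386
grip_force: 0.0
```

Next: descend .1106 → −.0155, about −0.315.

Emit:
{"op": "apply_moves", "data": {"delta_pos": [[0, 0.002, -0.08], [0, 0.002, -0.16], [0, 0.002, -0.23], [0, 0.002, -0.28], [0, 0.002, -0.305], [0, 0.002, -0.315], [0, 0.002, -0.315], [0, 0.002, -0.315]], "dr": [[0, 0, 0], [0, 0, 0], [0, 0, 0], [0, 0, 0], [0, 0, 0], [0, 0, 0], [0, 0, 0], [0, 0, 0]], "jaw": [0.42, 0.42, 0.42, 0.42, 0.42, 0.42, 0.35, 0.3]}}

```text
time: 42.48
tool_pos: [0.5619, 0.3075, -0.0142]
tool_rot: [-3.141, -0.002, 0.299]
contact_force: [0.5, 0.3, 0.7]
opening: 0.0301
grip_force: 0.0
```

Emit:
{"op": "apply_moves", "data": {"delta_pos": [[0, 0, 0], [0, 0, 0], [0, 0, 0], [0, 0, 0], [0, 0, 0], [0, 0, 0.05], [0, 0, 0.12], [0, 0, 0.18]], "dr": [[0, 0, 0], [0, 0, 0], [0, 0, 0], [0, 0, 0], [0, 0, 0], [0, 0, 0], [0, 0, 0], [0, 0, 0]], "jaw": [0.2, 0.15, 0.15, 0.15, 0.15, 0.15, 0.15, 0.15]}}

```text
time: 43.15
tool_pos: [0.5606, 0.3073, 0.0573]
tool_rot: [3.141, 0.001, 0.3]
contact_force: [0.3, -0.8, -0.1]
opening: 0.0211
grip_force: 20.0
```

Emit:
{"op": "apply_moves", "data": {"delta_pos": [[0, 0, 0.02], [0, 0, 0.02], [0, 0, 0.02]], "dr": [[0, 0, 0], [0, 0, 0], [0, 0, 0]], "jaw": [0.15, 0.15, 0.15]}}

```text
time: 43.4
tool_pos: [0.5605, 0.3073, 0.0638]
tool_rot: [3.141, 0.001, 0.3]
contact_force: [-0.5, 0.1, -1.3]
opening: 0.0211
grip_force: 20.0
```

Emit:
{"op": "apply_moves", "data": {"delta_pos": [[-0.025, -0.08, 0], [-0.05, -0.17, 0], [-0.075, -0.26, 0], [-0.1, -0.34, 0], [-0.125, -0.418, 0], [-0.125, -0.418, 0]], "dr": [[0, 0, 0.2], [0, 0, 0.4], [0, 0, 0.6], [0, 0, 0.8], [0, 0, 1], [0, 0, 1]], "jaw": [0.15, 0.15, 0.15, 0.15, 0.15, 0.15]}}

```text
time: 43.9
tool_pos: [0.5074, 0.1355, 0.0621]
tool_rot: [-3.138, 0.006, 0.803]
contact_force: [0.7, -0.2, -0.9]
opening: 0.0208
grip_force: 20.0
```

Emit:
{"op": "apply_moves", "data": {"delta_pos": [[-0.025, -0.08, 0], [-0.05, -0.17, 0], [-0.075, -0.26, 0], [-0.1, -0.34, 0], [-0.124, -0.4175, 0], [-0.124, -0.4175, 0], [-0.124, -0.4175, 0], [-0.124, -0.4175, 0]], "dr": [[0, 0, 0], [0, 0, 0], [0, 0, 0], [0, 0, 0], [0, 0, 0], [0, 0, 0], [0, 0, 0], [0, 0, 0]], "jaw": [0.15, 0.15, 0.15, 0.15, 0.15, 0.15, 0.15, 0.15]}}

```text
time: 44.57
tool_pos: [0.461, -0.0263, 0.0634]
tool_rot: [-3.14, 0.001, 0.799]
contact_force: [0.4, 0.5, -1.2]
opening: 0.0208
grip_force: 20.0
```

Emit:
{"op": "apply_moves", "data": {"delta_pos": [[0, 0, -0.04], [0, 0, -0.08], [0, 0, -0.11], [0, 0, -0.13], [0, 0, -0.145], [0, 0, -0.155], [0, 0, -0.165], [0, 0, -0.165]], "dr": [[0, 0, 0], [0, 0, 0], [0, 0, 0], [0, 0, 0], [0, 0, 0], [0, 0, 0], [0, 0, 0], [0, 0, 0]], "jaw": [0.15, 0.15, 0.15, 0.15, 0.15, 0.15, 0.15, 0.15]}}

```text
time: 45.23
tool_pos: [0.4613, -0.0265, -0.0021]
tool_rot: [-3.141, 0.0, 0.8]
contact_force: [-0.2, 0.1, -1.4]
opening: 0.0211
grip_force: 20.0
```

Emit:
{"op": "apply_moves", "data": {"delta_pos": [[0, 0, -0.007], [0, 0, -0.007], [0, 0, -0.007], [0, 0, -0.007], [0, 0, -0.007], [0, 0, 0.05], [0, 0, 0.15], [0, 0, 0.25]], "dr": [[0, 0, 0], [0, 0, 0], [0, 0, 0], [0, 0, 0], [0, 0, 0], [0, 0, 0], [0, 0, 0], [0, 0, 0]], "jaw": [0.15, 0.15, 0.32, 0.34, 0.34, 0.34, 0.34, 0.4]}}

```text
time: 45.9
tool_pos: [0.4601, -0.0266, 0.0987]
tool_rot: [-3.139, 0.002, 0.8]
contact_force: [0.2, -1.3, -0.5]
opening: 0.0344
grip_force: 0.0
```

Emit:
{"op": "apply_moves", "data": {"delta_pos": [[0, 0, 0.08], [-0.02, -0.08, 0.16], [-0.05, -0.17, 0.25], [-0.08, -0.26, 0.25], [-0.1, -0.36, 0.25], [-0.12, -0.46, 0.25], [-0.15, -0.56, 0.25], [-0.18, -0.65, 0.25]], "dr": [[0, 0, 0], [0, 0, 0], [0, 0, 0], [0, 0, 0], [0, 0, 0], [0, 0, 0], [0, 0, 0], [0, 0, 0]], "jaw": [0.5, 0.5, 0.5, 0.5, 0.5, 0.5, 0.5, 0.5]}}

```text
time: 46.57
tool_pos: [0.3894, -0.2863, 0.1987]
tool_rot: [3.141, -0.0, 0.8]
contact_force: [1.5, 0.0, 0.3]
opening: 0.0459
grip_force: 0.0
```

Emit:
{"op": "apply_moves", "data": {"delta_pos": [[-0.05, -0.08, 0], [-0.1, -0.16, 0], [-0.15, -0.24, 0], [-0.2, -0.32, 0], [-0.25, -0.4, 0], [-0.25, -0.4, 0]], "dr": [[0, 0, 0], [0, 0, 0], [0, 0, 0], [0, 0, 0], [0, 0, 0], [0, 0, 0]], "jaw": [0.5, 0.5, 0.5, 0.5, 0.5, 0.5]}}

```text
time: 47.07
tool_pos: [0.2864, -0.4494, 0.198]
tool_rot: [3.141, 0.003, 0.794]
contact_force: [-0.2, 0.9, 0.6]
opening: 0.0457
grip_force: 0.0
```

```bash
python3 - <<'E'
from h import *
s=telemetry.observe();print(s['tool_pos'],s['contact_force'])
a=snap('top','top6.png');b=snap('scene','scene7.png')
x=cv2.resize(a[200:350,160:470],None,fx=2.4,fy=2.4,interpolation=cv2.INTER_CUBIC)[:220*2]
y=cv2.resize(b[190:280,290:394],None,fx=2.3,fy=2.3,interpolation=cv2.INTER_CUBIC)
z=cv2.resize(b[180:280,170:330],None,fx=2.3,fy=2.3,interpolation=cv2.INTER_CUBIC)
w=np.zeros((230,744,3),np.uint8); w[:y.shape[0],:y.shape[1]]=y; w[:z.shape[0],250:250+z.shape[1]]=z
cv2.imwrite('pics/g1.png',np.vstack([x,w])[:,:,::-1])
E
```

```text
[ 0.28644297 -0.44944525  0.19798802] [-0.19757162  0.88896934  0.61349171]
```

View pics/g1.png

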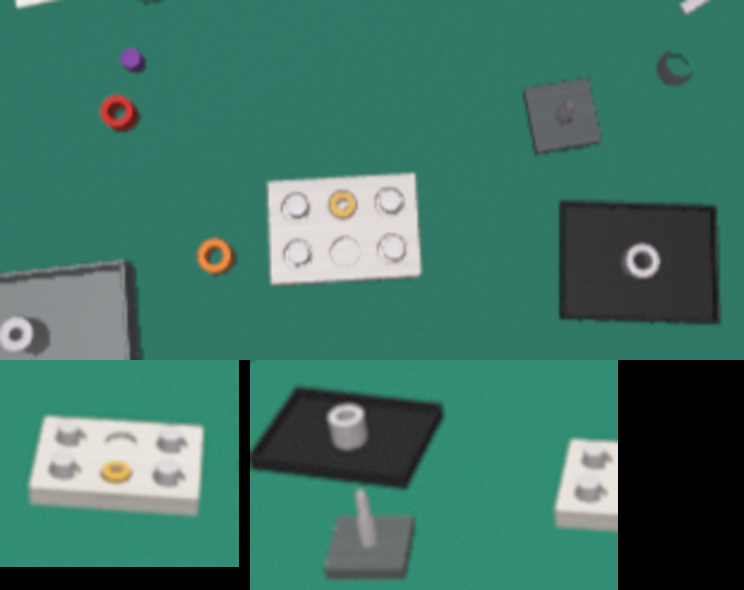

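The picture shows four pellets upright in wells at crop (296,206), (389,201), (297,252) and (392,248), with the disc untouched. The short sleeve stands in the tray at (642,260) and the long one in the bin at (16,334). I'm handing in.

```bash
python3 -c "
from cell import job
print(job.hand_in())"
```

```text
the job is handed in; nothing more can be done
None
```

I handed the job in; no verdict came back, but the last picture shows it complete: the long sleeve stopped on the gauge step and stands in the grey bin, the short sleeve reached the base and stands in the black tray, all four pellets are upright in wells, and the brass disc is still in its well.

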